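# Level the bonding stand and load its press weights

### The job

The phone on the bonding stand has a freshly glued back. Take the dust cap off the two-way bubble level and put it in the orange tray, then level the plate with its red and blue thumb screws until both bubbles lie between their marks. Once it is level, stand the pressing foot on the yellow ring on the phone's back and slide every brass weight you find on the mat over its rod, one on another, with the plate still level at the end; leave the jar, screwdriver and remote control alone.

Things in the scene. Friction and masses are not known exactly. Their poses are not given: they have to be found in the camera images.
- stand: bonding stand, fixed: aluminium plate 230 x 310 x 10 mm (its x by y), top 40 mm above the bench. Origin on the bench under the plate's middle, x roughly away from the robot, yaw within 0.2 rad. In its frame (mm): fixed foot (-85, 120), red screw (-85, -105), blue screw (85, 120), bubble level (69, -110), phone at (0, 0), 72 x 150 long side along y, back 50 mm above the bench, in a low nest
- knob_a (a point): middle of the red foot-screw knob: round, knurled, 36 mm across, 24 mm tall, upright axis, 70 mm above the bench; grip at any yaw. Clockwise from above raises its corner, and bubble a goes to the raised side: along the stand's -y, 3.5 mm per rad; anticlockwise the reverse; bubble b is not moved. Light friction (0.05 N m), stays where left; more than half a turn may be needed
- knob_b (a point): middle of the blue foot-screw knob, the same in size and height; clockwise seen from above moves bubble b along the stand's +x, 4.7 mm per rad; bubble a is not moved
- vial_a (a point): middle of tube a of the two-way bubble level, on its top, 54 mm above the bench: a green tube 56 mm long, 13 mm wide, along the stand's y, with two red marks 20 mm apart. Both tubes lie in one round black housing 73 mm in diameter, 13 mm tall, on the plate
- vial_b (a point): middle of tube b of the level, on its top: a green tube 46 mm long along the stand's x, with two blue marks 20 mm apart
- bubble_a_mid (a point): centre of the pale bubble in tube a, 12 mm long; it is between its marks when it lies within 4 mm of vial_a. It can start up to 13 mm off
- bubble_b_mid (a point): centre of the pale bubble in tube b, 12 mm long; between its marks within 4 mm of vial_b. It can start up to 11 mm off
- cap: black dust cap over the bubble level, a cup upside down 84 mm in diameter, 20 mm tall, with a red round knob on top, 18 mm in diameter, 20 mm tall, to lift it by; at the start it stands on the plate around the level. Origin: centre of its open lower rim; z up; 50 g
- tray: orange open tray, fixed to the bench, 140 x 120 mm (x by y of its frame), 28 mm tall, walls and floor 4 mm. Origin: centre of its underside
- glass_mid (a point): middle of the phone's back and of the yellow ring, 62 mm in diameter, marked on it; on the surface of the back, 50 mm above the bench
- foot: pressing foot: a round aluminium disc, 60 mm in diameter and 12 mm thick, with a rubber sole, and on it an upright steel rod 16 mm in diameter that ends 70 mm above the sole with a chamfered tip; about 350 g. Origin: centre of the sole; z up along the rod. Stands on the mat at the start
- w1: brass ring weight, 60 mm outside diameter, 21 mm bore, 14 mm tall, about 280 g; lies flat on the mat to the left or right of the stand. Origin: centre of its underside. Three or four of the five weights w1 to w5 are present; all are alike
- w2: brass ring weight, 60 mm outside diameter, 21 mm bore, 14 mm tall, about 280 g; lies flat on the mat to the left or right of the stand. Origin: centre of its underside. Three or four of the five weights w1 to w5 are present; all are alike
- w3: brass ring weight, 60 mm outside diameter, 21 mm bore, 14 mm tall, about 280 g; lies flat on the mat to the left or right of the stand. Origin: centre of its underside. Three or four of the five weights w1 to w5 are present; all are alike
- w4: brass ring weight, 60 mm outside diameter, 21 mm bore, 14 mm tall, about 280 g; lies flat on the mat to the left or right of the stand. Origin: centre of its underside. Three or four of the five weights w1 to w5 are present; all are alike
- w5: brass ring weight, 60 mm outside diameter, 21 mm bore, 14 mm tall, about 280 g; lies flat on the mat to the left or right of the stand. Origin: centre of its underside. Three or four of the five weights w1 to w5 are present; all are alike
- jar: bystander: glass jar, 54 mm in diameter, 60 mm tall, beyond the stand; origin at the centre of its base
- driver: bystander: green screwdriver, 190 mm long, lying beyond the stand; origin under its middle
- remote: bystander: white remote control, 50 x 150 x 16 mm, lying beyond the stand; origin under its middle
There are look-alikes about, which are no part of the job. Several things have the shape of the cap; the one meant has the colours described above. What is shaped like the w2 but black is not meant.

How it is judged (in metres and radians):
On the way, in this order (a step that is already met when the one before it is completed fails the run):
1. the dust cap is off the level and in the orange tray (x of cap in the frame of tray between -0.045 and 0.045 m and y of cap in the frame of tray between -0.035 and 0.035 m and height (world z) of cap below 0.012 m), for 0.2 s.
2. the plate is level: both bubbles lie between their marks (horizontal distance between bubble_a_mid and vial_a below 0.004 m and horizontal distance between bubble_b_mid and vial_b below 0.004 m), for 0.5 s.
3. the pressing foot stands on the yellow ring on the phone's back (horizontal distance between foot and glass_mid below 0.007 m and z of foot in the frame of glass_mid between -0.004 and 0.004 m and angle between foot's own z axis and vertical below 0.06 rad), for 0.3 s.
At the end, for the whole second after the job is handed in: cap in the tray; each bubble centred within 4 mm between its marks; pressing foot upright on the phone's back within 7 mm of the yellow ring's middle; every weight present lies flat on the foot or on another weight, threaded on the rod; all at rest (all of step 1 and all of step 2 and all of step 3 and horizontal distance between each of w1, w2, w3, w4, w5 and foot below 0.006 m and z of w1 in the frame of foot between 0.009 and 0.058 m and angle between each of w1, w2, w3, w4, w5's own z axis and vertical below 0.06 rad and z of w2 in the frame of foot between 0.009 and 0.058 m and z of w3 in the frame of foot between 0.009 and 0.058 m and z of w4 in the frame of foot between 0.009 and 0.058 m and z of w5 in the frame of foot between 0.009 and 0.058 m and linear speed of each of cap, foot, w1, w2, w3, w4, w5 below 0.02 m/s); the robot touches nothing.
It fails at once if the jar is pushed more than 30 mm from its place (distance of jar from where it was at the start of the episode above 0.03 m).
It fails at once if the screwdriver is pushed more than 30 mm from its place (distance of driver from where it was at the start of the episode above 0.03 m).
It fails at once if the remote control is pushed more than 30 mm from its place (distance of remote from where it was at the start of the episode above 0.03 m).
Of w1, w2, w3, w4, w5 only 3 to 4 are there at a start; the rules pass over those that are not, and their reading is None.
At some moment in a run one of w1, w2, w3, w4, w5 may be knocked a few centimetres aside while the robot is not near it.
It also fails if it takes over 210 s, if anything falls off the work surface, if the arm or the gripper's body presses on something with over 40 N, if the wrist force passes 120 N, or if a joint passes its speed limit or range.

### The arm

A 6-joint arm with a two-finger parallel gripper is mounted at the origin on the work surface. World frame = base frame: x ahead of the robot, y to its left, z up, the work surface at z = 0. Lengths are in mm, angles in rad, forces in N, time in s.
With the tool pointing down it reaches from about 350 to 975 mm from the base axis. Payload 7.1 kg.
Tool frame: the origin (TCP) lies at the very end of the fingers, on their centre line; the grasp point (between the pads) lies 19 mm behind it; x points along the fingers, y is the direction in which the jaws open and shut, and the axes are right-handed (so a half turn about x gives the same grasp; the last joint's range is limited). The gripper opens to 88 mm and grips with 3 to 60 N. Pads are 20 mm wide; open, the fingers measure 115 mm over their backs; the gripper's body (75 mm by 178 mm) begins 61 mm behind the grasp point.
Start: joints at [1.292, 0.423, 1.63, -0, 1.089, -0.019], TCP at [160.523, 604.017, 222.675] pointing down, gripper open.
Joint ranges: [-3, 3], [-0.9, 2.11], [0.09, 2.58], [-1.31, 4.45], [0.11, 2.69], [-2.54, 2.54]. Speed limits (rad/s): [2.39, 2.39, 3.01, 3.14, 3.14, 3.14].

### API

Orientations are given as a rotation vector (axis times angle).
In Python, from workcell import ctrl gives the robot as it stands. The module is installed in compiled form; this text tells all that it offers.
- The arm moves only by the tool carry_out, never from a script. Its argument "commands" is a list of rows, each a list of 6 numbers: the shift along the tool's x, y, z in m, then the turn, a rotation vector about the tool's x, y, z in degrees. In form: [[tx, ty, tz, rx, ry, rz], ...]. A call has 1 to 8 rows; each row shifts and turns the pose as measured when the row begins, along the tool's axes as they then stand; what a row does not reach is not made up. A row lasts 1/8 s, in which the tool goes at most 62.5 mm and 10.7 degrees, less where a joint would pass 70% of its speed; a pose out of reach is approached as far as the arm can. A call with a gripper value outside its range is refused whole. "grip" is the closure, from 0 (fully open) to 1 (shut), set as the call begins (left out, the last holds). The fingers move at their own pace and stop on an object; the grip force is fixed at half the most. Time passes only in rows, so rows that do not move let the fingers close. It gives the time, the measured TCP pose, the force and the opening at its end, in the units of the state.
- ctrl.get_obs(): the state, without advancing time (a new reading comes with each control period).
- ctrl.get_image(name): name is "scene" or "top" or "wrist"; returns a dict with "pixels" (384x512x3 uint8, blue, green, red), "intrinsics" (3x3 intrinsics, pixels), "rvec" (rotation vector, rad) and "tvec" (3), from world to camera coordinates, as OpenCV has them. Camera axes: x right, y down, z forward; pixel columns grow to the right and rows downward; lengths in mm; the calibration is good to about 2 mm. A picture is of the moment at which its call begins. There is no depth.
- ctrl.close_job(): hands the job in, once; it reports no verdict.
The state is a dict: "t": time; "qpos": joint angles; "qvel": joint speeds; "joint_torque": joint torques, N m; "ee_pos": TCP position; "orientation": TCP orientation; "ft_force": force on the tool from outside, world axes, zero at the start; "moment": the same for the moment, N m; "width": finger opening in mm.
Only numpy, scipy, OpenCV 4.12 (cv2) and the standard library are available. Lean on these libraries where they do the work, as an engineer would, in place of code of your own. Each camera call takes 0.05 s, during which the arm holds its last target. There are 200 camera calls.

## Working session

There is one attempt and no reset: what is moved stays moved. The work goes in short steps, Python scripts to look and compute and a tool call to move; the robot and the scene stay as the last step left them, time stands still between calls to the robot, and variables do not carry over. Pictures are saved under pics/ and viewed, about 12 in all and at most 16, crops included, and the job is handed in when it is done.

Besides the shell and the picture viewer there is one more tool, called as a command line: name --pt "numbers of a row" for each row, then --argument value for the rest. carry_out: Moves the arm, as the interface text tells. Its arguments: {"type":"object","properties":{"commands":{"type":"array"},"grip":{"type":"number"}},"required":["commands"]}

```bash
mkdir -p pics && cat > h.py <<'E'
import numpy as np, cv2
from workcell import ctrl
def snap(name, out=None):
    d=ctrl.get_image(name)
    im=np.array(d["pixels"]); 
    if out: cv2.imwrite("pics/"+out+".png",im)
    np.savez("pics/%s.npz"%(out or name),K=d["intrinsics"],r=d["rvec"],t=d["tvec"],im=im)
    return im
def load(o): 
    z=np.load("pics/%s.npz"%o); return z
def world(o,uv,z):
    c=load(o);R=cv2.Rodrigues(c["r"].astype(float))[0];t=c["t"].reshape(3)
    n=np.linalg.inv(c["K"])@np.array([uv[0],uv[1],1.]);C=-R.T@t;d=R.T@n
    return C+d*(z-C[2])/d[2]
def proj(o,p):
    c=load(o);return cv2.projectPoints(np.array([p],float),c["r"].astype(float),c["t"].astype(float),c["K"].astype(float),None)[0].reshape(2)
def state():
    s=ctrl.get_obs();print("t",s["t"],"q",np.round(s["qpos"],3),"p",np.round(s["ee_pos"],1),"o",np.round(s["orientation"],3),"F",np.round(s["ft_force"],1),"w",s["width"])
    return s
E
python3 - <<'E'
from h import *
a=snap("top","top0");b=snap("scene","scene0")
for n in("top0","scene0"):
    c=load(n);R=cv2.Rodrigues(c["r"])[0];print(n,(-R.T@c["t"].reshape(3)).round(),c["K"].round(1).tolist());print(R.round(2))
s=state();print(cv2.Rodrigues(np.array(s["orientation"]))[0].round(3))
cv2.imwrite("pics/top0b.png",cv2.resize(a,(800,600),interpolation=cv2.INTER_CUBIC))
E
```

```text
top0 [ 431.   17. 1149.] [[346.7, 0.0, 255.3], [0.0, 346.7, 195.8], [0.0, 0.0, 1.0]]
[[ 0.   -1.    0.01]
 [-0.99 -0.   -0.15]
 [ 0.15 -0.01 -0.99]]
scene0 [1019.  289.  812.] [[354.5, 0.0, 259.3], [0.0, 354.5, 189.9], [0.0, 0.0, 1.0]]
[[-0.56  0.83 -0.02]
 [ 0.68  0.45 -0.58]
 [-0.47 -0.34 -0.81]]
t 0.1 q [ 1.292  0.424  1.631  0.     1.089 -0.019] p [160.4 603.6 222. ] o [ 0.203  1.561 -0.205] F [ 0.8 -0.8  0.3] w 87.68479933520558
[[-0.     0.257  0.966]
 [-0.001  0.966 -0.257]
 [-1.    -0.001 -0.   ]]
```

View pics/top0b.png

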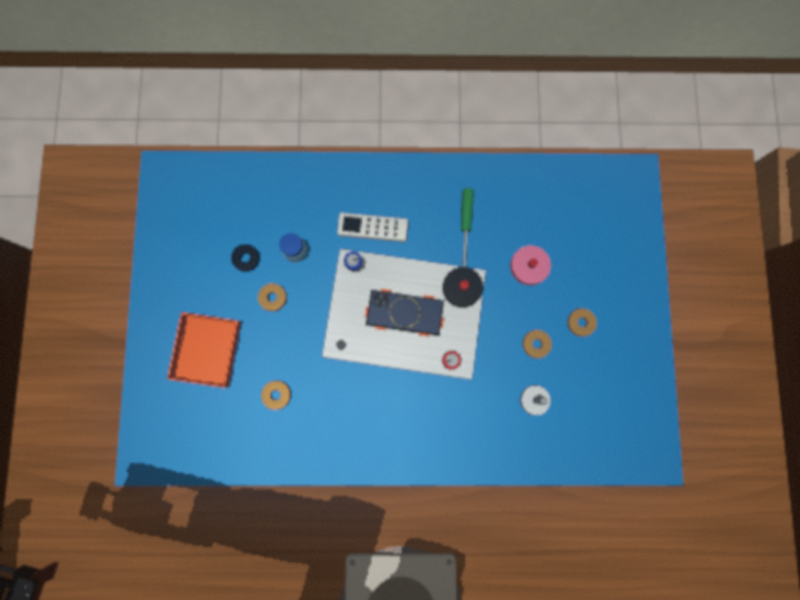

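View pics/scene0.png

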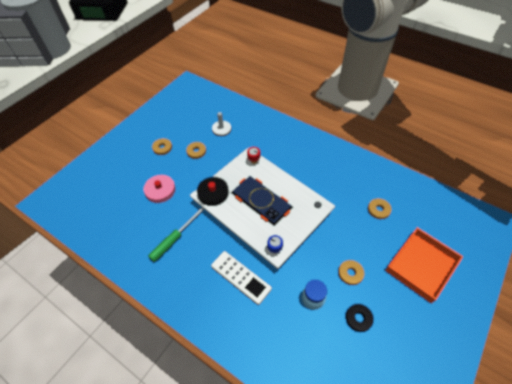

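The top view shows the tray at (205,350) and brass rings at (272,297), (276,395), (538,344), (583,322). The foot is at (537,400), the cap at (463,286), the red knob at (452,360), the blue knob at (354,261) and the phone ring at (405,312). The pink cap and the black ring are the look-alikes.

```bash
cat > seg.py <<'E'
from h import *
def blobs(o,lo,hi,z,amin=30,mask=None):
    im=load(o)["im"];hsv=cv2.cvtColor(im,cv2.COLOR_BGR2HSV)
    m=cv2.inRange(hsv,np.array(lo),np.array(hi))
    n,l,st,ce=cv2.connectedComponentsWithStats(m)
    out=[]
    for i in range(1,n):
        if st[i,4]>=amin: out.append((st[i,4],(st[i,0]+st[i,2]/2-.5,st[i,1]+st[i,3]/2-.5),st[i,2:4],world(o,ce[i],z)[:2].round(1)))
    return out
E
python3 - <<'E'
from seg import *
o="top0"
P=lambda u,v,z:world(o,(u/1.5625,v/1.5625),z).round(1)
for n,u,v,z in [("w",272,297,14),("w",276,395,14),("w",538,344,14),("w",583,322,14),("capknob",464.5,284.5,80),("cap",463,287,60),("red",452,360,82),("blue",354,261,82),("ring",405,312,50),("foot",536,400,12),("tip",541,398,70),("jar",290,243,60),("plate tl",340,250,40),("tr",487,270,40),("br",472,379,40),("bl",323,356,40),("tray tl",180,313,28),("tr",240,319,28),("br",229,387,28),("bl",168,379,28)]: print(n,P(u,v,z))
print("brass",*blobs(o,(10,90,90),(28,255,255),14,40),sep="\n")
E
```

```text
w [626.7 273.2  14. ]
w [421.8 257.   14. ]
w [ 529.  -288.7   14. ]
w [ 576.1 -386.1   14. ]
capknob [ 642.7 -127.    80. ]
cap [ 641.4 -126.5   60. ]
red [491.1 -99.7  82. ]
blue [689.5  95.8  82. ]
ring [590.6  -8.   50. ]
foot [ 412.9 -280.7   12. ]
tip [ 417.8 -275.6   70. ]
jar [732.2 230.1  60. ]
plate tl [723.2 128.6  40. ]
tr [ 681.8 -180.2   40. ]
br [ 455.1 -144.5   40. ]
bl [500.7 158.9  40. ]
tray tl [589.7 459.6  28. ]
tr [577.6 334.6  28. ]
br [437.7 350.3  28. ]
bl [453.5 475.1  28. ]
brass
(np.int32(53762), (np.float64(257.0), np.float64(238.0)), array([509, 291], dtype=int32), array([362.1, -45.2]))
(np.int32(472), (np.float64(504.0), np.float64(125.5)), array([15, 62], dtype=int32), array([ 860.3, -846. ]))
(np.int32(167), (np.float64(174.0), np.float64(189.5)), array([17, 16], dtype=int32), array([627.9, 274.3]))
(np.int32(166), (np.float64(372.0), np.float64(205.5)), array([17, 16], dtype=int32), array([ 576.6, -382.9]))
(np.int32(167), (np.float64(343.0), np.float64(219.5)), array([17, 16], dtype=int32), array([ 530.8, -285.9]))
(np.int32(185), (np.float64(176.0), np.float64(252.5)), array([17, 16], dtype=int32), array([422.9, 258.8]))
(np.int32(392), (np.float64(115.0), np.float64(324.0)), array([23, 25], dtype=int32), array([206.7, 441.5]))
(np.int32(69), (np.float64(68.5), np.float64(321.5)), array([ 8, 12], dtype=int32), array([209.4, 584.6]))
```

```bash
cat > plan.py <<'E'
from h import *
import sys
def plan(p1,a1,p0=None,a0=None,n=None):
    s=ctrl.get_obs()
    R=cv2.Rodrigues(np.array(s["orientation"],float))[0]
    if p0 is None: p0=s["ee_pos"]
    if a0 is None: a0=np.degrees(np.arctan2(R[1,1],R[0,1]))
    p0=np.array(p0,float);p1=np.array(p1,float);da=a1-a0
    n=n or int(max(np.ceil(np.linalg.norm(p1-p0)/60),np.ceil(abs(da)/10.5),1))
    d=(p1-p0)/n/1000;rows=[]
    for i in range(n):
        a=np.radians(a0+da*i/n);c,q=np.cos(a),np.sin(a)
        rows.append([round(-d[2],4),round(d[0]*c+d[1]*q,4),round(d[0]*q-d[1]*c,4),round(-da/n,2),0,0])
    print("from",p0.round(1),round(a0,1),"to",p1,a1)
    for i in range(0,n,8): print(str(rows[i:i+8]).replace(" ",""))
if __name__=="__main__":
    v=[float(x) for x in sys.argv[1:]];plan(v[:3],v[3])
E
python3 plan.py 642 -127 130 -10
```

```text
from [160.4 603.6 222. ] 75.1 to [ 642. -127.  130.] -10.0
[[np.float64(0.0061),np.float64(-0.0388),np.float64(0.0435),np.float64(5.67),0,0],[np.float64(0.0061),np.float64(-0.0343),np.float64(0.0472),np.float64(5.67),0,0],[np.float64(0.0061),np.float64(-0.0295),np.float64(0.0503),np.float64(5.67),0,0],[np.float64(0.0061),np.float64(-0.0244),np.float64(0.053),np.float64(5.67),0,0],[np.float64(0.0061),np.float64(-0.019),np.float64(0.0551),np.float64(5.67),0,0],[np.float64(0.0061),np.float64(-0.0135),np.float64(0.0568),np.float64(5.67),0,0],[np.float64(0.0061),np.float64(-0.0078),np.float64(0.0578),np.float64(5.67),0,0],[np.float64(0.0061),np.float64(-0.002),np.float64(0.0583),np.float64(5.67),0,0]]
[[np.float64(0.0061),np.float64(0.0037),np.float64(0.0582),np.float64(5.67),0,0],[np.float64(0.0061),np.float64(0.0095),np.float64(0.0576),np.float64(5.67),0,0],[np.float64(0.0061),np.float64(0.0151),np.float64(0.0563),np.float64(5.67),0,0],[np.float64(0.0061),np.float64(0.0206),np.float64(0.0546),np.float64(5.67),0,0],[np.float64(0.0061),np.float64(0.0259),np.float64(0.0523),np.float64(5.67),0,0],[np.float64(0.0061),np.float64(0.031),np.float64(0.0494),np.float64(5.67),0,0],[np.float64(0.0061),np.float64(0.0357),np.float64(0.0461),np.float64(5.67),0,0]]
```

carry_out --pt "0.006 -0.039 0.0435 5.7 0 0" --pt "0.006 -0.034 0.047 5.7 0 0" --pt "0.006 -0.0295 0.05 5.7 0 0" --pt "0.006 -0.0245 0.053 5.7 0 0" --pt "0.006 -0.019 0.055 5.7 0 0" --pt "0.006 -0.0135 0.057 5.7 0 0" --pt "0.006 -0.008 0.058 5.7 0 0" --pt "0.006 -0.002 0.058 5.7 0 0" --grip 0.0

```text
t: 1.1
ee_pos: [417.3, 202.9, 171.6]
orientation: [0.835, 1.404, -0.835]
ft_force: [0.6, 0.2, -0.0]
width: 88.0
```

carry_out --pt "0.006 0.004 0.058 5.7 0 0" --pt "0.006 0.0095 0.0575 5.7 0 0" --pt "0.006 0.015 0.056 5.7 0 0" --pt "0.006 0.0205 0.0545 5.7 0 0" --pt "0.006 0.026 0.052 5.7 0 0" --pt "0.006 0.031 0.0495 5.7 0 0" --pt "0.006 0.0355 0.046 5.7 0 0"

```text
t: 1.98
ee_pos: [635.0, -157.3, 127.0]
orientation: [1.372, 1.096, -1.373]
ft_force: [1.2, 0.2, 1.0]
width: 87.9
```

```bash
sed -i 's/round(\(-d\[2\]\|d\[0\]\*c+d\[1\]\*q\|d\[0\]\*q-d\[1\]\*c\),4)/float(round(\1,4))/g; s/round(-da\/n,2)/float(round(-da\/n,1))/' plan.py && python3 -c "
from h import *
snap('wrist','wr1');state()
" && python3 plan.py 642 -127 130 -10
```

```text
t 2.025 q [-0.268  0.582  1.613 -0.002  0.943 -0.036] p [ 638.5 -163.3  126.8] o [ 1.377  1.087 -1.376] F [ 2.5 -4.3 -0.1] w 87.76883750683429
from [ 638.5 -163.3  126.8] -13.2 to [ 642. -127.  130.] -10.0
[[-0.0032,-0.0049,-0.0362,-3.2,0,0]]
```

View pics/wr1.png

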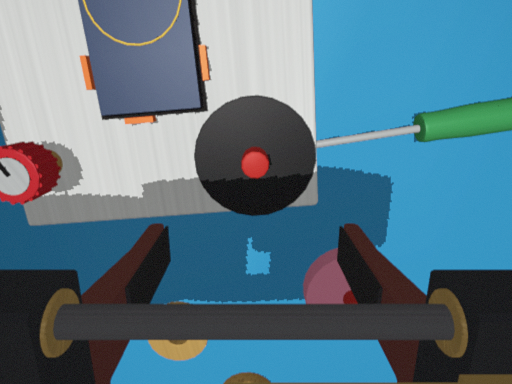

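The wrist view shows the red cap knob at (255,163) and the cap disc centred at (255,155).

```bash
python3 -c "
from h import *
print(world('wr1',(256,163),78),world('wr1',(255,156),60),'ring?',world('wr1',(18,176),82))
c=load('wr1');R=cv2.Rodrigues(c['r'])[0];print((-R.T@c['t'].reshape(3)).round(),R.round(2))
" && python3 plan.py 641 -127 100 -12
```

```text
[ 644.64033263 -126.57628975   78.        ] [ 644.32966372 -125.40042431   60.        ] ring? [ 497.5779471  -100.69543861   82.        ]
[653. -83. 289.] [[ 0.97 -0.22 -0.  ]
 [-0.21 -0.94  0.28]
 [-0.06 -0.27 -0.96]]
from [ 638.5 -163.3  126.8] -13.2 to [ 641. -127.  100.] -12.0
[[0.0268,-0.0058,-0.0359,-1.2,0,0]]
```

carry_out --pt "0.004 -0.001 -0.02 0 0 0" --pt "0.005 -0.001 -0.012 0 0 0" --pt "0.0 0.0 -0.003 0 0 0" --pt "0 0 0 0 0 0"

```text
t: 2.52
ee_pos: [643.3, -125.7, 115.6]
orientation: [1.375, 1.091, -1.377]
ft_force: [0.7, 0.1, 0.5]
width: 87.8
```

```bash
python3 plan.py 644 -126.5 64 -12
```

```text
from [ 643.3 -125.7  115.6] -13.2 to [ 644.  -126.5   64. ] -12.0
[[0.0516,0.0009,0.0006,-1.2,0,0]]
```

carry_out --pt "0.025 0.001 0.001 0 0 0" --pt "0.016 0 0 0 0 0" --pt "0.006 0 0 0 0 0" --pt "0 0 0 0 0 0"

```text
t: 3.02
ee_pos: [644.5, -125.5, 69.0]
orientation: [1.374, 1.091, -1.373]
ft_force: [0.3, -0.0, 1.0]
width: 87.8
```

carry_out --pt "0 0 0 0 0 0" --pt "0 0 0 0 0 0" --pt "0 0 0 0 0 0" --pt "0 0 0 0 0 0" --pt "0 0 0 0 0 0" --pt "0 0 0 0 0 0" --grip 1.0

```text
t: 3.78
ee_pos: [645.7, -126.0, 71.1]
orientation: [1.375, 1.088, -1.371]
ft_force: [-0.3, 0.6, 0.2]
width: 31.4
```

carry_out --pt "0.006 0 0 0 0 0" --pt "0.002 0 0 0 0 0" --pt "0 0 0 0 0 0" --pt "0 0 0 0 0 0" --pt "0 0 0 0 0 0"

```text
t: 4.4
ee_pos: [644.8, -125.8, 63.7]
orientation: [1.374, 1.09, -1.373]
ft_force: [-1.2, 0.5, 3.8]
width: 17.4
```

```bash
python3 -c "
from h import *
state()
from plan import plan
plan((514,405,130),70,p0=(645,-126,130))
"
```

```text
t 4.4 q [-0.21   0.665  1.639 -0.002  0.834  0.018] p [ 644.8 -125.8   63.7] o [ 1.374  1.09  -1.373] F [-1.2  0.5  3.8] w 17.421568330986037
from [ 645. -126.  130.] -13.0 to [514. 405. 130.] 70
[[-0.0,-0.0247,-0.0488,-8.3,0,0],[-0.0,-0.0174,-0.0518,-8.3,0,0],[-0.0,-0.0097,-0.0538,-8.3,0,0],[-0.0,-0.0019,-0.0547,-8.3,0,0],[-0.0,0.006,-0.0544,-8.3,0,0],[-0.0,0.0138,-0.0529,-8.3,0,0],[-0.0,0.0213,-0.0504,-8.3,0,0],[-0.0,0.0284,-0.0468,-8.3,0,0]]
[[-0.0,0.0348,-0.0422,-8.3,0,0],[-0.0,0.0405,-0.0367,-8.3,0,0]]
```

carry_out --pt "-0.01 0 0 0 0 0" --pt "-0.025 0 0 0 0 0" --pt "-0.03 0 0 0 0 0" --pt "-0.015 -0.01 -0.02 0 0 0" --pt "0 -0.02 -0.04 0 0 0" --pt "0 -0.025 -0.05 0 0 0" --pt "0 -0.025 -0.05 0 0 0" --pt "0 -0.025 -0.05 0 0 0"

```text
t: 5.4
ee_pos: [586.1, 110.3, 145.4]
orientation: [1.379, 1.089, -1.378]
ft_force: [-0.4, -0.1, -0.2]
width: 17.2
```

carry_out --pt "0 -0.025 -0.05 0 0 0" --pt "0 -0.025 -0.05 0 0 0" --pt "0 -0.025 -0.05 0 0 0" --pt "0 -0.025 -0.05 0 0 0" --pt "0 -0.02 -0.035 0 0 0" --pt "0 -0.01 -0.02 0 0 0" --pt "0 0 0 0 0 0" --pt "0 0 0 0 0 0"

```text
t: 6.4
ee_pos: [502.1, 406.2, 143.4]
orientation: [1.367, 1.097, -1.375]
ft_force: [0.4, -0.4, 0.1]
width: 17.2
```

```bash
python3 plan.py 514 405 60 -13
```

```text
from [502.1 406.2 143.4] -12.7 to [514. 405.  60.] -13.0
[[0.0417,0.0059,-0.0007,0.1,0,0],[0.0417,0.0059,-0.0007,0.1,0,0]]
```

carry_out --pt "0.02 0.004 0 0 0 0" --pt "0.03 0.004 -0.001 0 0 0" --pt "0.03 0.004 0 0 0 0" --pt "0.02 0 0 0 0 0" --pt "0.01 0 0 0 0 0" --pt "0 0 0 0 0 0" --pt "0 0 0 0 0 0"

```text
t: 7.28
ee_pos: [515.3, 398.5, 26.5]
orientation: [1.37, 1.093, -1.382]
ft_force: [-0.2, 0.7, 0.1]
width: 17.2
```

```bash
python3 plan.py 514 405 29 -13; python3 -c "
from h import *
snap('top','top1');im=load('top1')['im'];cv2.imwrite('pics/top1c.png',cv2.resize(im[130:300,60:240],None,fx=3,fy=3))"
```

```text
from [515.3 398.5  26.5] -13.1 to [514. 405.  29.] -13.0
[[-0.0025,-0.0027,-0.006,-0.1,0,0]]
```

carry_out --pt "-0.002 -0.0015 -0.005 0 0 0" --pt "0 0 0 0 0 0"

```text
t: 7.58
ee_pos: [515.5, 404.6, 29.6]
orientation: [1.372, 1.093, -1.381]
ft_force: [-0.0, 0.8, -1.0]
width: 17.1
```

carry_out --pt "0 0 0 0 0 0" --pt "0 0 0 0 0 0" --pt "0 0 0 0 0 0" --grip 0.6

```text
t: 7.95
ee_pos: [515.6, 405.0, 30.1]
orientation: [1.372, 1.093, -1.379]
ft_force: [-0.1, -0.4, -0.1]
width: 35.0
```

carry_out --pt "-0.02 0 0 0 0 0" --pt "-0.04 0 0 0 0 0" --pt "-0.05 0 0 0 0 0" --pt "-0.02 0 0 0 0 0" --pt "0 0 0 0 0 0" --grip 0.3

```text
t: 8.57
ee_pos: [516.8, 405.4, 169.1]
orientation: [1.375, 1.093, -1.377]
ft_force: [-0.6, 0.1, -0.4]
width: 61.8
```

```bash
python3 -c "
from h import *
snap('wrist','wr2');from plan import plan
plan((600,-165,150),-13)"
```

```text
from [516.5 405.2 168.2] -13.1 to [ 600. -165.  150.] -13
[[0.0018,0.0211,0.0536,-0.0,0,0],[0.0018,0.0211,0.0536,-0.0,0,0],[0.0018,0.021,0.0537,-0.0,0,0],[0.0018,0.021,0.0537,-0.0,0,0],[0.0018,0.021,0.0537,-0.0,0,0],[0.0018,0.021,0.0537,-0.0,0,0],[0.0018,0.021,0.0537,-0.0,0,0],[0.0018,0.021,0.0537,-0.0,0,0]]
[[0.0018,0.021,0.0537,-0.0,0,0],[0.0018,0.021,0.0537,-0.0,0,0]]
```

View pics/wr2.png

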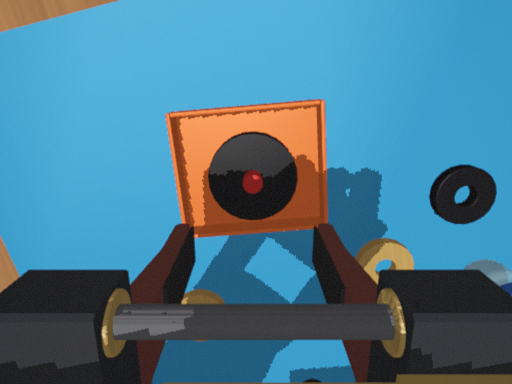

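The cap lies flat in the tray, centred at about (253,175). Next I'll look at the level.

carry_out --pt "0.002 0.01 0.03 0 0 0" --pt "0.002 0.021 0.0535 0 0 0" --pt "0.002 0.021 0.0535 0 0 0" --pt "0.002 0.021 0.0535 0 0 0" --pt "0.002 0.021 0.0535 0 0 0" --pt "0.002 0.021 0.0535 0 0 0" --pt "0.002 0.021 0.0535 0 0 0" --pt "0.002 0.021 0.0535 0 0 0"

```text
t: 9.62
ee_pos: [574.4, -34.1, 144.0]
orientation: [1.361, 1.103, -1.383]
ft_force: [0.4, -0.2, 0.4]
width: 61.6
```

carry_out --pt "0.002 0.021 0.0535 0 0 0" --pt "0.002 0.018 0.045 0 0 0" --pt "0 0.01 0.025 0 0 0" --pt "0 0 0.005 0 0 0" --pt "0 0 0 0 0 0" --grip 0.35

```text
t: 10.25
ee_pos: [589.9, -177.4, 133.9]
orientation: [1.362, 1.108, -1.394]
ft_force: [-1.0, -0.0, -0.2]
width: 57.2
```

```bash
python3 -c "
from h import *
im=snap('wrist','wr3');state()
x=proj('wr3',(644,-126.5,54)).astype(int);print(x)
y0=max(x[1]-80,0);x0=max(x[0]-80,0);print(x0,y0)
cv2.imwrite('pics/wr3c.png',cv2.resize(im[y0:y0+160,x0:x0+160],None,fx=3.5,fy=3.5,interpolation=cv2.INTER_CUBIC))"
```

```text
t 10.3 q [-0.307  0.528  1.693 -0.009  0.942 -0.076] p [ 589.9 -177.   134. ] o [ 1.361  1.108 -1.393] F [ 0.2 -0.1 -0.6] w 57.525025219754355
[314 111]
234 31
```

View pics/wr3c.png

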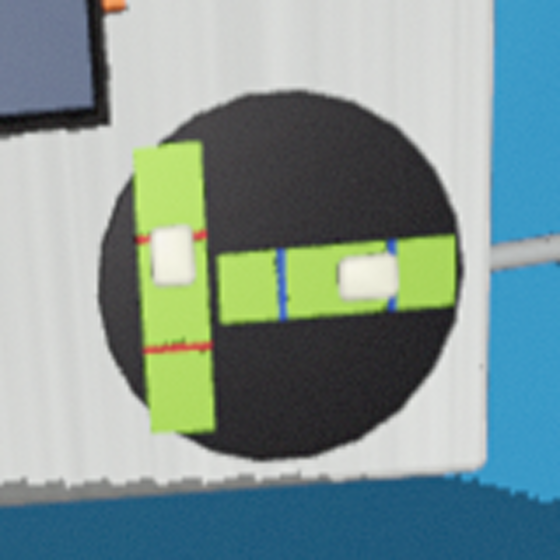

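Bubble a sits 6.6 mm to +y, so the red knob needs about 108° clockwise. Bubble b sits 5.8 mm to +x, so the blue knob needs about 70° anticlockwise.

```bash
python3 -c "
from h import *
from plan import plan
im=load('wr3')['im'];print(proj('wr3',(492,-101,82)))
hsv=cv2.cvtColor(im,cv2.COLOR_BGR2HSV)
m=(cv2.inRange(hsv,(0,0,150),(180,60,255)))
x=proj('wr3',(492,-101,82)).astype(int)
w=im[max(x[1]-50,0):x[1]+60,max(0,x[0]-60):x[0]+60];cv2.imwrite('pics/k.png',cv2.resize(w,None,fx=4,fy=4));print(max(0,x[0]-60),max(x[1]-50,0))
plan((492,-101,110),-14)"
```

```text
[ 74.73600088 129.25576742]
14 79
from [ 589.9 -177.   134. ] -13.0 to [ 492. -101.  110.] -14
[[0.008,-0.0375,-0.0174,0.3,0,0],[0.008,-0.0376,-0.0171,0.3,0,0],[0.008,-0.0377,-0.0169,0.3,0,0]]
```

View pics/k.png

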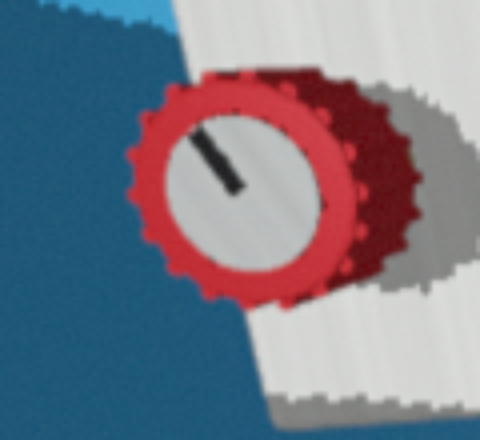

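The red knob's top is centred at (243,190) in the crop, which gives (492,-99.5) in the world. I'll move over it and grip it.

carry_out --pt "0.0 -0.025 -0.012 0 0 0" --pt "0.005 -0.035 -0.016 0 0 0" --pt "0.01 -0.03 -0.015 0 0 0" --pt "0.005 -0.015 -0.007 0 0 0" --pt "0 -0.003 -0.002 0 0 0" --pt "0 0 0 0 0 0" --grip 0.2

```text
t: 11.05
ee_pos: [492.4, -92.8, 115.9]
orientation: [1.355, 1.114, -1.386]
ft_force: [0.3, 0.4, 0.6]
width: 70.2
```

```bash
python3 plan.py 492 -99.5 51 -14
```

```text
from [492.4 -92.8 115.9] -12.5 to [492.  -99.5  51. ] -14.0
[[0.0324,0.0005,0.0033,0.8,0,0],[0.0324,0.0006,0.0033,0.8,0,0]]
```

carry_out --pt "0.015 0.001 0.004 0 0 0" --pt "0.02 0.001 0.002 0 0 0" --pt "0.018 0 0 0 0 0" --pt "0.01 0 0 0 0 0" --pt "0 0 0 0 0 0"

```text
t: 11.68
ee_pos: [494.7, -101.4, 48.9]
orientation: [1.357, 1.111, -1.385]
ft_force: [-0.8, -0.6, -0.7]
width: 69.5
```

```bash
python3 plan.py 492 -99.5 51 -14; python3 -c "
from h import *
s=state();print(cv2.Rodrigues(np.array(s['orientation']))[0].round(3))"
```

```text
from [ 494.7 -101.4   48.9] -12.5 to [492.  -99.5  51. ] -14.0
[[-0.0021,-0.003,-0.0013,1.5,0,0]]
t 11.675 q [-0.223  0.537  1.975 -0.008  0.649  0.002] p [ 494.7 -101.4   48.9] o [ 1.357  1.111 -1.385] F [-0.8 -0.6 -0.7] w 69.48608370757954
[[-0.02   0.976 -0.217]
 [-0.    -0.217 -0.976]
 [-1.    -0.02   0.005]]
```

carry_out --pt "-0.002 -0.003 -0.001 0 0 0" --pt "0 0 0 0 0 0"

```text
t: 11.92
ee_pos: [492.4, -100.0, 51.6]
orientation: [1.358, 1.11, -1.384]
ft_force: [0.4, -0.2, 0.7]
width: 70.3
```

carry_out --pt "0 0 0 0 0 0" --pt "0 0 0 0 0 0" --pt "0 0 0 0 0 0" --pt "0 0 0 0 0 0" --pt "0 0 0 0 0 0" --pt "0 0 0 0 0 0" --grip 1.0

```text
t: 12.68
ee_pos: [490.8, -99.5, 52.6]
orientation: [1.356, 1.112, -1.386]
ft_force: [-0.8, 0.2, -1.5]
width: 35.7
```

carry_out --pt "0 0 0 5 0 0" --pt "0 0 0 10 0 0" --pt "0 0 0 10 0 0" --pt "0 0 0 10 0 0" --pt "0 0 0 10 0 0"

```text
t: 13.3
ee_pos: [490.5, -99.3, 52.8]
orientation: [1.896, 0.54, -1.939]
ft_force: [-1.0, -0.6, 1.8]
width: 35.4
```

```bash
python3 plan.py 492 -99.5 51 -14; python3 -c "
from h import *
s=state();print(cv2.Rodrigues(np.array(s['orientation']))[0].round(3))"
```

```text
from [490.5 -99.3  52.8] -58.9 to [492.  -99.5  51. ] -14.0
[[0.0004,0.0002,-0.0002,-9.0,0,0],[0.0004,0.0002,-0.0002,-9.0,0,0],[0.0004,0.0003,-0.0002,-9.0,0,0],[0.0004,0.0003,-0.0001,-9.0,0,0],[0.0004,0.0003,-0.0001,-9.0,0,0]]
t 13.3 q [-0.221  0.527  1.982 -0.007  0.655  0.813] p [490.5 -99.3  52.8] o [ 1.896  0.54  -1.939] F [-1.  -0.6  1.8] w 35.44908815683601
[[-0.023  0.517 -0.856]
 [ 0.001 -0.856 -0.517]
 [-1.    -0.012  0.019]]
```

carry_out --pt "0 0 0 10 0 0" --pt "0 0 0 10 0 0" --pt "0 0 0 10 0 0" --pt "0 0 0 10 0 0" --pt "0 0 0 9 0 0" --pt "0 0 0 6 0 0" --pt "0 0 0 0 0 0" --pt "0 0 0 0 0 0"

```text
t: 14.3
ee_pos: [490.6, -98.8, 52.8]
orientation: [-1.95, 0.454, 1.997]
ft_force: [-1.1, -0.6, 1.4]
width: 35.4
```

```bash
python3 plan.py 492 -99.5 130 -120.5; python3 -c "
from h import *
print(proj.__name__)
im=snap('wrist','wr4')
x=proj('wr4',(644,-126.5,54)).astype(int);print(x)
y0=max(x[1]-80,0);x0=max(x[0]-80,0)
cv2.imwrite('pics/wr4.png',im)"
```

```text
from [490.6 -98.8  52.8] -115.7 to [492.  -99.5 130. ] -120.5
[[-0.0386,-0.0,-0.0008,2.4,0,0],[-0.0386,-0.0,-0.0008,2.4,0,0]]
proj
[ 144 -107]
```

carry_out --pt "0 0 0 0 0 0" --pt "0 0 0 0 0 0" --pt "0 0 0 0 0 0" --grip 0.4

```text
t: 14.72
ee_pos: [491.1, -99.0, 52.8]
orientation: [-1.952, 0.452, 1.997]
ft_force: [0.2, 1.0, 0.2]
width: 52.5
```

carry_out --pt "-0.02 0 0 0 0 0" --pt "-0.04 0 0 0 0 0" --pt "-0.02 0 0 0 0 0" --pt "0 0 0 0 0 0"

```text
t: 15.22
ee_pos: [492.9, -99.0, 134.3]
orientation: [-1.952, 0.451, 1.999]
ft_force: [0.3, 0.1, -0.2]
width: 52.5
```

```bash
cat > bub.py <<'E'
from h import *
def bub(o,yaw=-0.134,c=(644,-126.5)):
    """offsets (mm) of bubbles from marks' middles, stand axes"""
    ca,sa=np.cos(yaw),np.sin(yaw);h=45;S=6
    q=[(-h,h),(h,h),(h,-h),(-h,-h)]
    src=np.float32([proj(o,(c[0]+ca*x-sa*y,c[1]+sa*x+ca*y,54)) for x,y in q])
    dst=np.float32([((x+h)*S,(h-y)*S) for x,y in q])
    im=cv2.warpPerspective(load(o)["im"],cv2.getPerspectiveTransform(src,dst),(2*h*S,2*h*S))
    cv2.imwrite("pics/%s_lv.png"%o,im)
    g=cv2.cvtColor(im,cv2.COLOR_BGR2HSV)
    yy,xx=np.mgrid[:2*h*S,:2*h*S];disc=(xx-h*S)**2+(yy-h*S)**2<(30*S)**2
    W=cv2.inRange(g,(0,0,150),(180,70,255))*disc.astype(np.uint8)
    Rm=(cv2.inRange(g,(0,120,80),(12,255,255))|cv2.inRange(g,(168,120,80),(180,255,255)))*disc.astype(np.uint8)
    B=cv2.inRange(g,(95,100,60),(130,255,255))*disc.astype(np.uint8)
    for nm,m in(("white",W),("red",Rm),("blue",B)):
        n,l,st,ce=cv2.connectedComponentsWithStats(m)
        print(nm,[(int(st[i,4]),(float(round(ce[i,0]/S-h,1)),float(round(h-ce[i,1]/S,1)))) for i in range(1,n) if st[i,4]>40])
E
python3 -c "
from bub import *
bub('wr3');state()
snap('wrist','wr5');print(proj('wr5',(644,-126.5,54)));print(proj('wr5',(690,97,82)))
from plan import plan
plan((690,97,115),-115)"
```

```text
white [(3447, (-21.2, 7.1)), (104, (0.7, 1.6)), (3636, (16.9, -0.5)), (95, (-1.1, -2.3))]
red [(91, (-27.0, 10.7)), (112, (-15.4, 10.6)), (560, (-21.0, -10.9))]
blue [(626, (-0.2, -0.4)), (144, (21.4, 5.3)), (129, (21.2, -6.6))]
t 15.225 q [-0.22   0.386  1.945 -0.005  0.834  1.8  ] p [492.9 -99.  134.3] o [-1.952  0.451  1.999] F [ 0.3  0.1 -0.2] w 52.549985915634736
[186.37779115 -32.73435029]
[-200.22733293   59.71793197]
from [492.3 -98.9 133.5] -115.5 to [690.  97. 115.] -115
[[0.0037,-0.0524,-0.0188,-0.1,0,0],[0.0037,-0.0524,-0.0189,-0.1,0,0],[0.0037,-0.0523,-0.019,-0.1,0,0],[0.0037,-0.0523,-0.0191,-0.1,0,0],[0.0037,-0.0523,-0.0192,-0.1,0,0]]
```

carry_out --pt "0.003 -0.03 -0.011 0 0 0" --pt "0.003 -0.052 -0.019 0 0 0" --pt "0.003 -0.052 -0.019 0 0 0" --pt "0.003 -0.052 -0.019 0 0 0" --pt "0.003 -0.042 -0.015 0 0 0" --pt "0.003 -0.02 -0.007 0 0 0" --pt "0 0 0 0 0 0" --pt "0 0 0 0 0 0" --grip 0.2

```text
t: 16.27
ee_pos: [678.7, 90.8, 96.8]
orientation: [-1.936, 0.457, 2.017]
ft_force: [-1.2, -0.2, -0.5]
width: 70.3
```

```bash
python3 -c "
from h import *
from plan import plan
plan((690,97,51),-115)
im=snap('wrist','wr6');x=proj('wr6',(690,97,82));print(x)
x=x.astype(int);x0=max(0,x[0]-60);y0=max(0,x[1]-60);print(x0,y0)
cv2.imwrite('pics/wr6c.png',cv2.resize(im[y0:y0+120,x0:x0+120],None,fx=3,fy=3))"
```

```text
from [678.7  90.8  96.8] -115.6 to [690.  97.  51.] -115
[[0.0458,-0.0105,-0.0075,-0.6,0,0]]
[233.94591727 220.74031413]
173 160
```

View pics/wr6c.png

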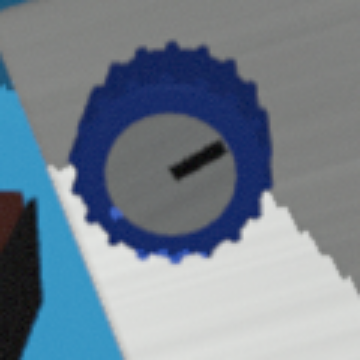

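```bash
python3 -c "
from h import *
from plan import plan
p=world('wr6',(230,218),82);print(p)
plan((p[0],p[1],51),-115)"
```

```text
[692.42734647  98.21978779  82.        ]
from [678.6  90.7  96.9] -115.6 to [692.42734647  98.21978779  51.        ] -115
[[0.0459,-0.0128,-0.0092,-0.6,0,0]]
```

carry_out --pt "0 -0.008 -0.006 0 0 0" --pt "0.012 -0.004 -0.003 0 0 0" --pt "0.018 0 0 0 0 0" --pt "0.01 0 0 0 0 0" --pt "0.003 0 0 0 0 0" --pt "0 0 0 0 0 0"

```text
t: 17.08
ee_pos: [689.3, 95.8, 49.7]
orientation: [-1.933, 0.461, 2.017]
ft_force: [-0.3, -0.7, -0.4]
width: 70.2
```

```bash
python3 plan.py 691.5 98 51 -115; python3 -c "
from h import *
s=state();print(cv2.Rodrigues(np.array(s['orientation']))[0].round(3))"
```

```text
from [689.3  95.8  49.7] -115.7 to [691.5  98.   51. ] -115.0
[[-0.0013,-0.003,-0.001,-0.7,0,0]]
t 17.075 q [0.118 0.746 1.509 0.007 0.928 2.135] p [689.3  95.8  49.7] o [-1.933  0.461  2.017] F [-0.3 -0.7 -0.4] w 70.22935322977393
[[-0.043 -0.434 -0.9  ]
 [ 0.001 -0.901  0.435]
 [-0.999  0.018  0.039]]
```

carry_out --pt "-0.001 -0.002 -0.001 0 2.2 -1.1" --pt "0 0 0 0 0 0"

```text
t: 17.32
ee_pos: [691.5, 97.2, 51.2]
orientation: [-1.973, 0.449, 1.97]
ft_force: [0.2, -0.4, 0.3]
width: 70.6
```

carry_out --pt "0 0 0 0 0 0" --pt "0 0 0 0 0 0" --pt "0 0 0 0 0 0" --pt "0 0 0 0 0 0" --pt "0 0 0 0 0 0" --pt "0 0 0 0 0 0" --grip 1.0

```text
t: 18.08
ee_pos: [693.1, 98.4, 52.2]
orientation: [-1.973, 0.447, 1.968]
ft_force: [0.1, 0.7, 0.3]
width: 35.5
```

carry_out --pt "0 0 0 -5 0 0" --pt "0 0 0 -10 0 0" --pt "0 0 0 -10 0 0" --pt "0 0 0 -10 0 0" --pt "0 0 0 -10 0 0" --pt "0 0 0 -10 0 0" --pt "0 0 0 -8 0 0" --pt "0 0 0 -4 0 0"

```text
t: 19.08
ee_pos: [693.0, 99.9, 52.0]
orientation: [1.785, 0.711, -1.775]
ft_force: [0.2, 1.0, -0.4]
width: 35.5
```

carry_out --pt "0 0 0 0 0 0"

```text
t: 19.2
ee_pos: [693.0, 99.9, 52.0]
orientation: [1.785, 0.711, -1.776]
ft_force: [-0.3, 0.9, 0.4]
width: 35.4
```

```bash
python3 plan.py 691.5 98 51 -43; python3 -c "
from h import *
s=state();print(cv2.Rodrigues(np.array(s['orientation']))[0].round(3))"
```

```text
from [693.   99.9  52. ] -46.7 to [691.5  98.   51. ] -43.0
[[0.001,0.0004,0.0024,-3.7,0,0]]
t 19.2 q [0.124 0.731 1.535 0.007 0.872 0.934] p [693.   99.9  52. ] o [ 1.785  0.711 -1.776] F [-0.3  0.9  0.4] w 35.43889120930081
[[ 0.003  0.686 -0.728]
 [ 0.006 -0.728 -0.686]
 [-1.    -0.002 -0.006]]
```

carry_out --pt "0 0 0 0 0 0" --pt "0 0 0 0 0 0" --pt "0 0 0 0 0 0" --pt "-0.02 0 0 0 0 0" --pt "-0.04 0 0 0 0 0" --pt "-0.02 0.01 0.02 0 0 0" --grip 0.3

```text
t: 19.95
ee_pos: [684.5, 78.7, 134.8]
orientation: [1.785, 0.709, -1.78]
ft_force: [0.3, -0.7, -0.7]
width: 61.7
```

carry_out --pt "-0.005 0.025 0.045 0 0 0" --pt "0 0.028 0.05 0 0 0" --pt "0 0.028 0.05 0 0 0" --pt "0 0.022 0.045 0 0 0" --pt "0 0.013 0.025 0 0 0" --pt "0 0 0 0 0 0" --pt "0 0 0 0 0 0"

```text
t: 20.82
ee_pos: [610.0, -160.6, 152.5]
orientation: [1.798, 0.699, -1.762]
ft_force: [1.1, 0.6, 0.2]
width: 61.7
```

```bash
python3 -c "
from bub import *
state();snap('wrist','wr7');print(proj('wr7',(644,-126.5,54)));bub('wr7')
from plan import plan
plan((413,-279,130),-46.7)"
```

```text
t 20.825 q [-0.28   0.507  1.678  0.01   0.939  0.532] p [ 610.  -160.6  152.5] o [ 1.798  0.699 -1.762] F [1.1 0.6 0.2] w 61.673024015018136
[248.45060173 131.40073482]
white [(3483, (-21.2, 0.8)), (196, (-0.9, -0.4)), (135, (0.8, 2.1)), (196, (22.4, -0.2)), (173, (20.7, -0.6)), (3482, (11.3, -0.4)), (53, (0.9, -4.9))]
red [(564, (-21.0, 10.7)), (514, (-20.6, -10.9))]
blue [(478, (-0.0, -0.4)), (481, (21.5, -0.7))]
from [ 610.1 -160.4  152.5] -46.9 to [ 413. -279.  130.] -46.7
[[0.0056,-0.0121,0.0562,-0.0,0,0],[0.0056,-0.0121,0.0562,-0.0,0,0],[0.0056,-0.0121,0.0562,-0.0,0,0],[0.0056,-0.0122,0.0562,-0.0,0,0]]
```

The bubbles are now 0.9 and 0.55 mm off centre, so the plate is level. Next is the foot.

carry_out --pt "0.003 -0.008 0.03 0 0 0" --pt "0.004 -0.013 0.058 0 0 0" --pt "0.004 -0.013 0.058 0 0 0" --pt "0.004 -0.013 0.055 0 0 0" --pt "0.002 -0.006 0.03 0 0 0" --pt "0 0 0.008 0 0 0" --pt "0 0 0 0 0 0" --grip 0.2

```text
t: 21.75
ee_pos: [402.1, -282.3, 132.0]
orientation: [1.793, 0.706, -1.747]
ft_force: [0.9, 0.4, -0.5]
width: 70.5
```

```bash
python3 -c "
from h import *
im=snap('wrist','wr8');print(proj('wr8',(416,-276.5,70)),proj('wr8',(415,-277,12)))
from plan import plan
plan((416,-276.5,130),-46.7)"
```

```text
[258.537817   187.34713592] [256.03158512 171.03402515]
from [ 402.4 -282.1  132. ] -46.1 to [ 416.  -276.5  130. ] -46.7
[[0.002,0.0054,-0.0137,0.6,0,0]]
```

View pics/wr8.png

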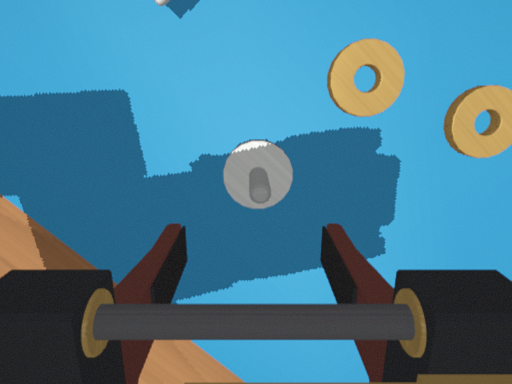

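The rod tip is at about (259,190) and the disc is centred at (258,174). Two brass rings show at upper right.

```bash
python3 -c "
from h import *
print(world('wr8',(259.5,190),70),world('wr8',(258,174),12))
print('rings',world('wr8',(366,78),14),world('wr8',(482,121),14))
from plan import plan
plan((415.5,-278,27),-46.1)"
```

```text
[ 415.10277493 -278.28992937   70.        ] [ 414.30106819 -280.00824574   12.        ]
rings [ 529.43634665 -287.376174     14.        ] [ 573.67220212 -381.76323867   14.        ]
from [ 402.4 -282.1  132. ] -46.1 to [ 415.5 -278.    27. ] -46.1
[[0.0525,0.0031,-0.0062,0.0,0,0],[0.0525,0.0031,-0.0062,0.0,0,0]]
```

carry_out --pt "0.01 0.004 -0.007 0 0 0" --pt "0.025 0.002 -0.004 0 0 0" --pt "0.03 0 0 0 0 0" --pt "0.022 0 0 0 0 0" --pt "0.01 0 0 0 0 0" --pt "0 0 0 0 0 0"

```text
t: 22.55
ee_pos: [425.8, -275.5, 30.7]
orientation: [1.789, 0.709, -1.738]
ft_force: [0.5, 0.2, -0.0]
width: 70.3
```

```bash
python3 - <<'E'
s=open('plan.py').read()
s=s.replace('    print("from"','    x=R[:,0];print("tiltfix",np.degrees(R.T@np.cross(x,[0,0,-1])).round(2));print("from"')
open('plan.py','w').write(s)
E
python3 plan.py 414.7 -279 27 -46
```

```text
tiltfix [ 0.   -1.17 -1.14]
from [ 425.8 -275.5   30.7] -45.6 to [ 414.7 -279.    27. ] -46.0
[[0.0037,-0.0052,0.0104,0.4,0,0]]
```

carry_out --pt "0.003 -0.005 0.01 0 -1.2 -1.1" --pt "0 0 0 0 0 0" --pt "0 0 0 0 0 0"

```text
t: 22.92
ee_pos: [415.8, -279.7, 28.7]
orientation: [1.766, 0.718, -1.767]
ft_force: [-1.2, 0.6, -0.4]
width: 70.3
```

```bash
python3 plan.py 414.7 -279 27 -46
```

```text
tiltfix [ 0.    0.09 -0.13]
from [ 415.8 -279.7   28.7] -45.6 to [ 414.7 -279.    27. ] -46.0
[[0.0017,-0.0013,0.0003,0.4,0,0]]
```

carry_out --pt "0.001 -0.001 0 0 0 0" --pt "0 0 0 0 0 0" --pt "0 0 0 0 0 0" --pt "0 0 0 0 0 0" --pt "0 0 0 0 0 0" --pt "0 0 0 0 0 0" --pt "0 0 0 0 0 0" --pt "0 0 0 0 0 0" --grip 1.0

```text
t: 23.92
ee_pos: [415.0, -279.1, 28.5]
orientation: [1.766, 0.717, -1.766]
ft_force: [-0.1, 1.3, 1.2]
width: 15.7
```

carry_out --pt "0 0 0 0 0 0" --pt "0 0 0 0 0 0" --pt "0 0 0 0 0 0" --pt "0 0 0 -8 0 0" --pt "0 0 0 -10 0 0" --pt "0 0 0 -10 0 0" --pt "0 0 0 -10 0 0" --pt "0 0 0 -10 0 0" --grip 0.6

```text
t: 24.92
ee_pos: [415.4, -279.4, 28.4]
orientation: [1.158, 1.236, -1.16]
ft_force: [-0.2, -0.2, -0.0]
width: 34.7
```

carry_out --pt "0 0 0 -10 0 0" --pt "0 0 0 -10 0 0" --pt "0 0 0 -10 0 0" --pt "0 0 0 -6 0 0" --pt "0 0 0 0 0 0"

```text
t: 25.55
ee_pos: [415.5, -279.5, 28.4]
orientation: [0.664, 1.462, -0.668]
ft_force: [0.7, 0.1, 0.0]
width: 35.2
```

```bash
python3 plan.py 414.7 -279 27 44
```

```text
tiltfix [0.   0.24 0.05]
from [ 415.5 -279.5   28.4] 41.1 to [ 414.7 -279.    27. ] 44.0
[[0.0014,-0.0003,-0.0009,-2.9,0,0]]
```

carry_out --pt "0 0 0 0 0 0" --pt "0 0 0 0 0 0" --pt "0 0 0 0 0 0" --pt "0 0 0 0 0 0" --pt "-0.015 0 0 0 0 0" --pt "-0.03 0 0 0 0 0" --pt "-0.04 0 0 0 0 0" --pt "-0.025 0.01 -0.003 0 0 0" --grip 1.0

```text
t: 26.55
ee_pos: [418.8, -269.0, 141.2]
orientation: [0.671, 1.467, -0.673]
ft_force: [0.5, -0.7, -3.6]
width: 15.3
```

carry_out --pt "0 0.03 -0.009 0 0 0" --pt "0 0.05 -0.014 0 0 0" --pt "0 0.05 -0.014 0 0 0" --pt "0 0.05 -0.014 0 0 0" --pt "0 0.04 -0.012 0 0 0" --pt "0 0.02 -0.006 0 0 0" --pt "0 0 0 0 0 0" --pt "0 0 0 0 0 0"

```text
t: 27.55
ee_pos: [560.0, -53.9, 149.7]
orientation: [0.671, 1.459, -0.673]
ft_force: [-0.3, -0.2, -3.4]
width: 15.6
```

```bash
python3 plan.py 591 -8.3 90 41; python3 -c "
from h import *
im=snap('wrist','wr9');print(state()['width'])"
```

```text
tiltfix [ 0.    0.31 -0.07]
from [560.  -53.9 149.7] 40.7 to [591.   -8.3  90. ] 41.0
[[0.0299,0.0266,-0.0072,-0.2,0,0],[0.0299,0.0266,-0.0071,-0.2,0,0]]
t 27.6 q [-0.116  0.427  1.825 -0.004  0.885 -0.823] p [560.1 -54.1 149.7] o [ 0.672  1.458 -0.673] F [-0.4 -0.1 -3. ] w 15.419014333788233
15.419014333788233
```

View pics/wr9.png

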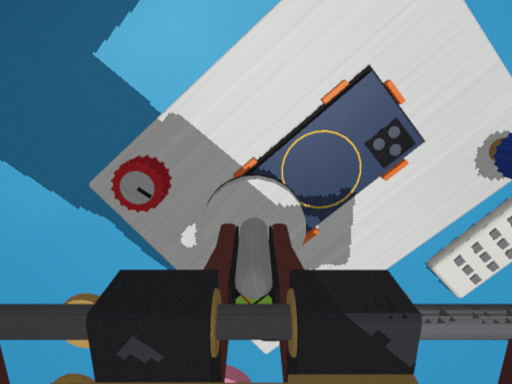

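The yellow ring is centred at (321,168) and the foot is held upright.

```bash
python3 -c "
from h import *
print(world('wr9',(321.3,168.3),50))
im=load('wr9')['im'];g=cv2.cvtColor(im,cv2.COLOR_BGR2HSV);m=cv2.inRange(g,(15,90,120),(32,255,255));m[:,:270]=0;m[:120]=0;m[215:]=0;m[:,375:]=0
p=cv2.findNonZero(m);e=cv2.fitEllipse(p);print(e,world('wr9',e[0],50))"
```

```text
[590.59540954  -6.68302502  50.        ]
((320.8427429199219, 168.78530883789062), (74.81378173828125, 79.90721130371094), 57.87760543823242) [590.59414163  -7.19993714  50.        ]
```

carry_out --pt "0.0 0.02 -0.006 0 0 0" --pt "0.015 0.025 -0.007 0 0 0" --pt "0.025 0.008 -0.002 0 0 0" --pt "0.015 0.001 0 0 0 0" --pt "0.003 0 0 0 0 0" --pt "0 0 0 0 0 0" --pt "0 0 0 0 0 0"

```text
t: 28.48
ee_pos: [594.0, -8.0, 92.2]
orientation: [0.677, 1.454, -0.677]
ft_force: [0.1, 0.2, -2.7]
width: 15.4
```

```bash
python3 plan.py 590.8 -7.6 79 41
```

```text
tiltfix [ 0.    0.41 -0.21]
from [594.   -8.   92.2] 40.3 to [590.8  -7.6  79. ] 41.0
[[0.0132,-0.0022,-0.0024,-0.7,0,0]]
```

carry_out --pt "0.003 -0.002 -0.002 0 0.4 -0.2" --pt "0.004 0 0 0 0 0" --pt "0.003 0 0 0 0 0" --pt "0.002 0 0 0 0 0" --pt "0 0 0 0 0 0"

```text
t: 29.1
ee_pos: [591.5, -8.2, 80.6]
orientation: [0.679, 1.461, -0.678]
ft_force: [-0.4, 0.5, -3.2]
width: 15.5
```

```bash
python3 plan.py 590.8 -7.6 78 41;python3 -c "
from h import *
state()"
```

```text
tiltfix [ 0.    0.06 -0.08]
from [591.5  -8.2  80.6] 40.2 to [590.8  -7.6  78. ] 41.0
[[0.0026,-0.0002,-0.001,-0.8,0,0]]
t 29.1 q [-0.034  0.567  1.788  0.     0.785 -0.736] p [591.5  -8.2  80.6] o [ 0.679  1.461 -0.678] F [-0.4  0.5 -3.2] w 15.47194670666224
```

Touch down in small steps until Fz shows contact.

carry_out --pt "0.0015 0 0 0 0 0" --pt "0.0015 0 0 0 0 0" --pt "0.0 0 0 0 0 0"

```text
t: 29.48
ee_pos: [591.8, -8.0, 78.5]
orientation: [0.679, 1.46, -0.677]
ft_force: [-0.2, -0.5, -4.0]
width: 15.3
```

carry_out --pt "0.0015 0 0 0 0 0" --pt "0 0 0 0 0 0"

```text
t: 29.72
ee_pos: [592.1, -7.9, 78.6]
orientation: [0.679, 1.46, -0.677]
ft_force: [0.0, -0.5, -2.2]
width: 15.5
```

carry_out --pt "0.002 0 0 0 0 0" --pt "0.001 0 0 0 0 0" --pt "0 0 0 0 0 0"

```text
t: 30.1
ee_pos: [592.3, -7.9, 78.4]
orientation: [0.679, 1.459, -0.677]
ft_force: [0.1, -0.6, -3.3]
width: 15.4
```

carry_out --pt "0.001 0 0 0 0 0" --pt "0 0 0 0 0 0"

```text
t: 30.35
ee_pos: [592.5, -7.8, 78.3]
orientation: [0.679, 1.459, -0.676]
ft_force: [-1.5, -0.4, -0.2]
width: 15.2
```

carry_out --pt "0 0 0 0 0 0" --pt "0 0 0 0 0 0" --pt "0 0 0 0 0 0" --pt "-0.01 0 0 0 0 0" --pt "-0.03 0 0 0 0 0" --pt "-0.04 0 0 0 0 0" --pt "-0.02 0 0 0 0 0" --pt "0 0 0 0 0 0" --grip 0.5

```text
t: 31.35
ee_pos: [593.0, -7.9, 182.7]
orientation: [0.68, 1.458, -0.676]
ft_force: [1.3, -0.3, -0.2]
width: 43.8
```

```bash
cat > rings.py <<'E'
from h import *
def rings(o,z=14):
    im=load(o)["im"];g=cv2.cvtColor(im,cv2.COLOR_BGR2HSV)
    m=cv2.inRange(g,(12,80,70),(28,255,255));m=cv2.morphologyEx(m,cv2.MORPH_OPEN,np.ones((3,3)))
    if o.startswith("w"): m[265:]=0
    for c in cv2.findContours(m,cv2.RETR_EXTERNAL,cv2.CHAIN_APPROX_NONE)[0]:
        if cv2.contourArea(c)>100 and len(c)>=5:
            e=cv2.fitEllipse(c);p=world(o,e[0],z/2)
            if 350<p[0]<800 and abs(p[1])<480: print(np.round(e[0]),np.round(e[1]),p[:2].round(1))
E
python3 -c "
from rings import *
state();snap('wrist','wr10');rings('wr10');snap('top','top2');rings('top2')
c=load('wr10');cv2.imwrite('pics/wr10.png',c['im'])
from plan import plan
plan((530,-286.5,120),40)"
```

```text
t 31.35 q [-3.400e-02  4.230e-01  1.736e+00  1.000e-03  9.770e-01 -7.360e-01] p [593.   -7.9 182.7] o [ 0.68   1.458 -0.676] F [ 1.3 -0.3 -0.2] w 43.82942355554133
[176. 252.] [16. 17.] [422.8 260.2]
[343. 220.] [15. 16.] [ 531.1 -287.5]
[372. 206.] [15. 16.] [ 577.9 -385.1]
[174. 190.] [15. 16.] [629.1 275.5]
tiltfix [ 0.    0.05 -0.09]
from [591.8  -7.8 180.6] 40.2 to [ 530.  -286.5  120. ] 40
[[0.0121,-0.0455,0.0346,0.0,0,0],[0.0121,-0.0454,0.0346,0.0,0,0],[0.0121,-0.0454,0.0346,0.0,0,0],[0.0121,-0.0454,0.0347,0.0,0,0],[0.0121,-0.0453,0.0347,0.0,0,0]]
```

View pics/wr10.png

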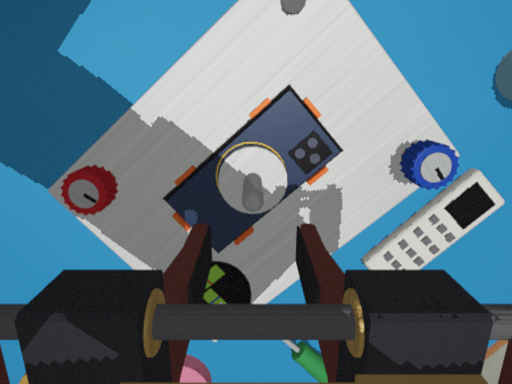

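The foot stands upright on the ring at about (251,178). Next is the first weight.

carry_out --pt "0.005 -0.025 0.019 0 0 0" --pt "0.012 -0.045 0.0345 0 0 0" --pt "0.012 -0.045 0.0345 0 0 0" --pt "0.012 -0.045 0.0345 0 0 0" --pt "0.012 -0.035 0.026 0 0 0" --pt "0.005 -0.018 0.014 0 0 0" --pt "0 0 0 0 0 0" --pt "0 0 0 0 0 0" --grip 0.0

```text
t: 32.45
ee_pos: [527.9, -273.8, 110.5]
orientation: [0.679, 1.476, -0.677]
ft_force: [0.3, -0.5, 0.9]
width: 88.2
```

```bash
python3 -c "
from rings import *
snap('wrist','wr11');rings('wr11')
from plan import plan
plan((530,-287,45),40)"
```

```text
[244. 203.] [71. 72.] [ 530.  -288.1]
tiltfix [ 0.   -0.71  0.24]
from [ 528.  -273.6  110.6] 40.4 to [ 530. -287.   45.] 40
[[0.0328,-0.0036,0.0058,0.2,0,0],[0.0328,-0.0036,0.0058,0.2,0,0]]
```

carry_out --pt "0.01 -0.005 0.008 0 -0.7 0.2" --pt "0.025 -0.003 0.004 0 0 0" --pt "0.025 0 0 0 0 0" --pt "0.015 0 0 0 0 0" --pt "0.005 0 0 0 0 0" --pt "0 0 0 0 0 0"

```text
t: 33.25
ee_pos: [532.3, -286.2, 28.1]
orientation: [0.67, 1.46, -0.672]
ft_force: [-0.9, 0.4, 1.4]
width: 88.0
```

```bash
python3 plan.py 530 -288 4 40
```

```text
tiltfix [ 0.    0.27 -0.05]
from [ 532.3 -286.2   28.1] 40.7 to [ 530. -288.    4.] 40.0
[[0.0241,-0.0029,-0.0002,0.7,0,0]]
```

carry_out --pt "0.01 -0.003 0 0 0 0" --pt "0.008 0 0 0 0 0" --pt "0.004 0 0 0 0 0" --pt "0.001 0 0 0 0 0" --pt "0 0 0 0 0 0"

```text
t: 33.88
ee_pos: [531.1, -289.0, 5.1]
orientation: [0.67, 1.457, -0.672]
ft_force: [0.3, -0.5, -0.5]
width: 87.4
```

carry_out --pt "0 0 0 0 0 0" --pt "0 0 0 0 0 0" --pt "0 0 0 0 0 0" --pt "0 0 0 0 0 0" --grip 1.0

```text
t: 34.38
ee_pos: [531.4, -289.2, 5.6]
orientation: [0.669, 1.456, -0.672]
ft_force: [0.6, -0.7, -1.8]
width: 58.9
```

```bash
python3 plan.py 530 -288 4 40
```

```text
tiltfix [ 0.    0.48 -0.12]
from [ 531.4 -289.2    5.6] 40.7 to [ 530. -288.    4.] 40.0
[[0.0016,-0.0002,-0.0018,0.7,0,0]]
```

carry_out --pt "0 0 0 0 0.5 -0.1" --pt "0 0 0 0 0 0" --pt "0.001 0 0 8 0 0" --pt "0 0 0 10 0 0" --pt "0 0 0 10 0 0" --pt "0 0 0 10 0 0" --pt "0 0 0 10 0 0" --pt "0 0 0 10 0 0" --grip 0.12

```text
t: 35.38
ee_pos: [531.6, -289.2, 4.6]
orientation: [1.451, 1.034, -1.451]
ft_force: [-0.6, -0.4, 0.1]
width: 77.5
```

carry_out --pt "0 0 0 10 0 0" --pt "0 0 0 10 0 0" --pt "0 0 0 6 0 0" --pt "0 0 0 0 0 0"

```text
t: 35.88
ee_pos: [531.6, -289.1, 4.6]
orientation: [1.772, 0.717, -1.772]
ft_force: [0.1, -0.6, -0.5]
width: 77.2
```

carry_out --pt "0 0 0 0 0 0" --pt "0 0 0 0 0 0" --pt "0 0 0 0 0 0" --pt "0 0 0 0 0 0" --pt "0 0 0 0 0 0" --grip 1.0

```text
t: 36.5
ee_pos: [531.2, -288.8, 4.5]
orientation: [1.769, 0.722, -1.77]
ft_force: [0.1, 0.1, 1.0]
width: 59.1
```

```bash
python3 -c "
from plan import *
plan((592.4,-7.8,170),-44)"
```

```text
tiltfix [ 0.   -0.02  0.15]
from [ 531.2 -288.8    4.5] -45.7 to [592.4  -7.8 170. ] -44
[[-0.0276,-0.0264,-0.04,-0.3,0,0],[-0.0276,-0.0262,-0.0401,-0.3,0,0],[-0.0276,-0.026,-0.0403,-0.3,0,0],[-0.0276,-0.0258,-0.0404,-0.3,0,0],[-0.0276,-0.0256,-0.0405,-0.3,0,0],[-0.0276,-0.0254,-0.0406,-0.3,0,0]]
```

carry_out --pt "-0.015 0 0 0 0 0" --pt "-0.035 0 0 0 0 0" --pt "-0.05 0 0 0 0 0" --pt "-0.035 -0.012 -0.018 0 0 0" --pt "-0.01 -0.026 -0.04 0 0 0" --pt "0 -0.033 -0.05 0 0 0" --pt "0 -0.033 -0.05 0 0 0" --pt "0 -0.028 -0.042 0 0 0"

```text
t: 37.5
ee_pos: [584.2, -52.4, 160.7]
orientation: [1.776, 0.714, -1.769]
ft_force: [1.2, -0.7, -3.0]
width: 59.5
```

carry_out --pt "0 -0.015 -0.022 0 0 0" --pt "0 -0.005 -0.008 0 0 0" --pt "0 0 0 0 0 0" --pt "0 0 0 0 0 0"

```text
t: 38.0
ee_pos: [591.9, -14.1, 162.8]
orientation: [1.774, 0.716, -1.765]
ft_force: [-0.2, 0.1, -2.4]
width: 59.1
```

```bash
python3 -c "
from plan import *
snap('wrist','wr12')
plan((592.4,-7.8,130),-46)
print(proj('wr12',(592.4,-7.8,120)))"
```

```text
tiltfix [ 0.   -0.24 -0.17]
from [591.9 -14.2 162.7] -45.9 to [592.4  -7.8 130. ] -46
[[0.0327,-0.0043,-0.0048,0.1,0,0]]
[245.12199304 208.34349901]
```

View pics/wr12.png

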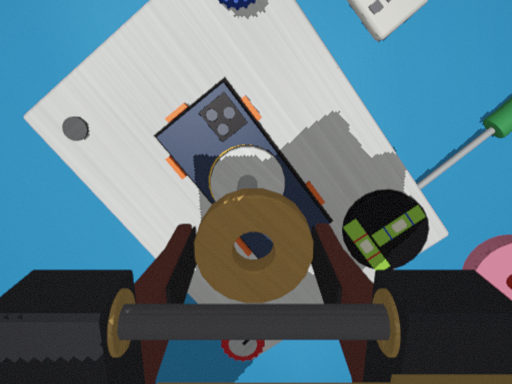

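carry_out --pt "0.01 -0.003 -0.003 0 -0.2 -0.2" --pt "0.012 -0.001 -0.001 0 0 0" --pt "0.006 0 0 0 0 0" --pt "0 0 0 0 0 0" --pt "0 0 0 0 0 0"

```text
t: 38.67
ee_pos: [591.2, -10.3, 131.6]
orientation: [1.77, 0.717, -1.774]
ft_force: [0.3, 0.5, -2.4]
width: 59.4
```

```bash
python3 plan.py 592.4 -7.8 130 -46
```

```text
tiltfix [0.   0.07 0.13]
from [591.2 -10.3 131.6] -46.0 to [592.4  -7.8 130. ] -46.0
[[0.0016,-0.001,-0.0026,-0.0,0,0]]
```

carry_out --pt "0.001 -0.001 -0.0026 0 0 0" --pt "0 0 0 0 0 0" --pt "0 0 0 0 0 0"

```text
t: 39.05
ee_pos: [593.0, -7.5, 131.3]
orientation: [1.771, 0.717, -1.773]
ft_force: [-0.4, -0.5, -3.3]
width: 59.2
```

```bash
python3 plan.py 592.4 -7.8 118 -46;python3 -c "
from h import *
im=snap('scene','sc1');x=proj('sc1',(592,-8,110)).astype(int);cv2.imwrite('pics/sc1c.png',cv2.resize(im[x[1]-50:x[1]+50,x[0]-60:x[0]+60],None,fx=5,fy=5,interpolation=cv2.INTER_CUBIC))"
```

```text
tiltfix [0.   0.02 0.08]
from [593.   -7.5 131.3] -46.0 to [592.4  -7.8 118. ] -46.0
[[0.0133,-0.0002,0.0007,-0.0,0,0]]
```

View pics/sc1c.png

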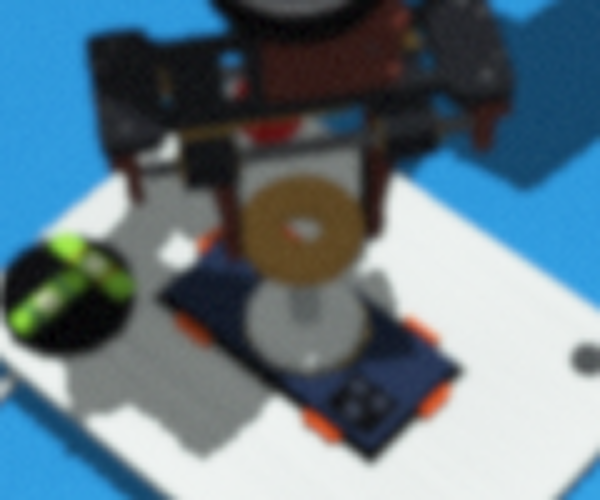

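The ring hangs straight over the rod, so I'll lower it slowly.

carry_out --pt "0.004 0 0.0004 0 0 0" --pt "0.004 0 0 0 0 0" --pt "0.004 0 0 0 0 0" --pt "0.002 0 0 0 0 0" --pt "0 0 0 0 0 0"

```text
t: 39.72
ee_pos: [592.4, -7.9, 116.0]
orientation: [1.771, 0.717, -1.773]
ft_force: [0.1, -0.3, -2.3]
width: 59.3
```

```bash
python3 plan.py 592.4 -7.8 68 -46
```

```text
tiltfix [0.   0.03 0.1 ]
from [592.4  -7.9 116. ] -46.0 to [592.4  -7.8  68. ] -46.0
[[0.048,-0.0001,-0.0,-0.0,0,0]]
```

carry_out --pt "0.008 0 0 0 0 0" --pt "0.01 0 0 0 0 0" --pt "0.01 0 0 0 0 0" --pt "0.01 0 0 0 0 0" --pt "0.006 0 0 0 0 0" --pt "0.002 0 0 0 0 0" --pt "0 0 0 0 0 0"

```text
t: 40.6
ee_pos: [592.2, -7.8, 66.5]
orientation: [1.771, 0.717, -1.774]
ft_force: [-0.6, 0.6, 0.1]
width: 59.3
```

```bash
python3 plan.py 592.4 -7.8 67.5 -46
```

```text
tiltfix [0.   0.07 0.13]
from [592.2  -7.8  66.5] -46.0 to [592.4  -7.8  67.5] -46.0
[[-0.001,0.0001,-0.0002,-0.0,0,0]]
```

carry_out --pt "0 0 0 0 0 0" --pt "0 0 0 0 0 0" --pt "0 0 0 0 0 0" --pt "-0.015 0 0 0 0 0" --pt "-0.035 0 0 0 0 0" --pt "-0.035 0 0 0 0 0" --pt "-0.01 0.015 0.016 0 0 0" --pt "0 0.03 0.032 0 0 0" --grip 0.0

```text
t: 41.6
ee_pos: [591.0, -74.3, 168.8]
orientation: [1.772, 0.717, -1.765]
ft_force: [0.4, -1.3, 0.5]
width: 87.7
```

carry_out --pt "0 0.04 0.0425 0 0 0" --pt "0.005 0.04 0.0425 0 0 0" --pt "0.01 0.04 0.0425 0 0 0" --pt "0.01 0.035 0.037 0 0 0" --pt "0.01 0.02 0.021 0 0 0" --pt "0 0.005 0.005 0 0 0" --pt "0 0 0 0 0 0" --pt "0 0 0 0 0 0"

```text
t: 42.6
ee_pos: [573.3, -353.2, 131.6]
orientation: [1.774, 0.714, -1.77]
ft_force: [-0.4, -0.4, 0.6]
width: 87.5
```

```bash
python3 -c "
from rings import *
from plan import plan
snap('wrist','wr13');rings('wr13');snap('top','top3');rings('top3')
plan((575,-383,28),-46)"
```

```text
[282. 204.] [65. 66.] [ 576.8 -386.2]
[176. 252.] [16. 17.] [422.8 260.2]
[259. 198.] [18. 18.] [602.2  -8.5]
[174. 190.] [15. 16.] [629.1 275.5]
[118. 247.] [253. 306.] [438.6 447.4]
tiltfix [ 0.   -0.09 -0.11]
from [ 573.6 -353.   131.8] -46.0 to [ 575. -383.   28.] -46
[[0.0519,0.0113,0.0099,-0.0,0,0],[0.0519,0.0113,0.0099,-0.0,0,0]]
```

carry_out --pt "0.0 0.012 0.01 0 0 0" --pt "0.02 0.01 0.008 0 0 0" --pt "0.03 0.003 0.002 0 0 0" --pt "0.025 0 0 0 0 0" --pt "0.015 0 0 0 0 0" --pt "0.005 0 0 0 0 0" --pt "0 0 0 0 0 0"

```text
t: 43.58
ee_pos: [578.0, -387.9, 30.7]
orientation: [1.772, 0.715, -1.767]
ft_force: [0.3, 0.5, 0.5]
width: 88.0
```

```bash
python3 plan.py 576.5 -385.5 5 -46
```

```text
tiltfix [ 0.   -0.08 -0.16]
from [ 578.  -387.9   30.7] -45.9 to [ 576.5 -385.5    5. ] -46.0
[[0.0257,-0.0028,-0.0006,0.1,0,0]]
```

carry_out --pt "0.01 -0.003 -0.001 0 0 0" --pt "0.009 0 0 0 0 0" --pt "0.005 0 0 0 0 0" --pt "0.002 0 0 0 0 0" --pt "0 0 0 0 0 0"

```text
t: 44.2
ee_pos: [577.9, -385.5, 5.0]
orientation: [1.772, 0.712, -1.765]
ft_force: [-0.1, -0.2, -0.4]
width: 87.9
```

carry_out --pt "0 0 0 0 0 0" --pt "0 0 0 0 0 0" --pt "0 0 0 0 0 0" --pt "0 0 0 0 0 0" --pt "0 0 0 0 0 0" --grip 1.0

```text
t: 44.82
ee_pos: [578.1, -385.6, 5.6]
orientation: [1.773, 0.712, -1.764]
ft_force: [-0.0, 0.2, -0.5]
width: 59.3
```

carry_out --pt "0 0 0 0 0 0" --pt "0 0 0 0 0 0" --pt "0 0 0 -8 0 0" --pt "0 0 0 -10 0 0" --pt "0 0 0 -10 0 0" --pt "0 0 0 -10 0 0" --pt "0 0 0 -10 0 0" --pt "0 0 0 -10 0 0" --grip 0.12

```text
t: 45.82
ee_pos: [578.6, -386.0, 6.1]
orientation: [1.028, 1.306, -1.026]
ft_force: [-0.2, 0.5, -0.3]
width: 77.6
```

carry_out --pt "0 0 0 -10 0 0" --pt "0 0 0 -10 0 0" --pt "0 0 0 -6 0 0" --pt "0 0 0 0 0 0"

```text
t: 46.32
ee_pos: [578.9, -386.3, 6.4]
orientation: [0.669, 1.456, -0.67]
ft_force: [-0.4, 0.7, 0.3]
width: 77.3
```

carry_out --pt "0 0 0 0 0 0" --pt "0 0 0 0 0 0" --pt "0 0 0 0 0 0" --pt "0 0 0 0 0 0" --pt "0 0 0 0 0 0" --grip 1.0

```text
t: 46.95
ee_pos: [578.8, -386.4, 6.4]
orientation: [0.672, 1.455, -0.674]
ft_force: [0.2, 0.0, -0.6]
width: 58.8
```

```bash
python3 -c "
from plan import *
plan((592.3,-7.8,160),43)"
```

```text
tiltfix [ 0.    0.49 -0.16]
from [ 578.8 -386.4    6.4] 40.6 to [592.3  -7.8 160. ] 43
[[-0.0219,0.0366,-0.0398,-0.3,0,0],[-0.0219,0.0369,-0.0396,-0.3,0,0],[-0.0219,0.0371,-0.0394,-0.3,0,0],[-0.0219,0.0374,-0.0392,-0.3,0,0],[-0.0219,0.0376,-0.0389,-0.3,0,0],[-0.0219,0.0378,-0.0387,-0.3,0,0],[-0.0219,0.0381,-0.0385,-0.3,0,0]]
```

carry_out --pt "-0.015 0 0 0 0.5 -0.2" --pt "-0.035 0 0 0 0 0" --pt "-0.05 0 0 0 0 0" --pt "-0.035 0.015 -0.016 0 0 0" --pt "-0.01 0.03 -0.033 0 0 0" --pt "0 0.04 -0.0435 0 0 0" --pt "0 0.04 -0.0435 0 0 0" --pt "0 0.04 -0.0435 0 0 0"

```text
t: 47.95
ee_pos: [588.6, -140.2, 162.0]
orientation: [0.681, 1.46, -0.679]
ft_force: [0.2, -0.4, -2.2]
width: 58.6
```

carry_out --pt "0 0.04 -0.0435 0 0 0" --pt "0 0.028 -0.03 0 0 0" --pt "0 0.014 -0.015 0 0 0" --pt "0 0.004 -0.004 0 0 0" --pt "0 0 0 0 0 0" --pt "0 0 0 0 0 0"

```text
t: 48.7
ee_pos: [594.3, -6.8, 166.4]
orientation: [0.677, 1.46, -0.675]
ft_force: [-0.2, -0.0, -3.5]
width: 58.0
```

```bash
python3 plan.py 592.3 -7.8 133 41
```

```text
tiltfix [ 0.    0.11 -0.15]
from [594.3  -6.8 166.4] 40.4 to [592.3  -7.8 133. ] 41.0
[[0.0334,-0.0022,-0.0005,-0.6,0,0]]
```

carry_out --pt "0.012 -0.002 0 0 0 0" --pt "0.012 0 0 0 0 0" --pt "0.006 0 0 0 0 0" --pt "0.001 0 0 0 0 0" --pt "0 0 0 0 0 0" --pt "0 0 0 0 0 0"

```text
t: 49.45
ee_pos: [592.2, -10.5, 132.2]
orientation: [0.679, 1.461, -0.678]
ft_force: [0.0, 0.4, -3.5]
width: 58.4
```

```bash
python3 plan.py 592.3 -7.8 130 41
```

```text
tiltfix [ 0.    0.05 -0.06]
from [592.2 -10.5 132.2] 40.2 to [592.3  -7.8 130. ] 41.0
[[0.0022,0.0018,-0.002,-0.8,0,0]]
```

carry_out --pt "0.0 0.0018 -0.002 0 0 0" --pt "0 0 0 0 0 0" --pt "0 0 0 0 0 0"

```text
t: 49.82
ee_pos: [592.8, -7.4, 133.0]
orientation: [0.679, 1.46, -0.678]
ft_force: [0.4, -0.7, -3.1]
width: 58.0
```

```bash
python3 plan.py 592.3 -7.8 118 41
```

```text
tiltfix [ 0.    0.1  -0.12]
from [592.8  -7.4 133. ] 40.2 to [592.3  -7.8 118. ] 41.0
[[0.015,-0.0006,-0.0,-0.8,0,0]]
```

carry_out --pt "0.004 -0.0005 0 0 0 0" --pt "0.004 0 0 0 0 0" --pt "0.004 0 0 0 0 0" --pt "0.003 0 0 0 0 0" --pt "0 0 0 0 0 0"

```text
t: 50.45
ee_pos: [592.2, -7.8, 116.6]
orientation: [0.679, 1.46, -0.678]
ft_force: [0.1, -0.1, -2.7]
width: 58.0
```

```bash
python3 plan.py 592.3 -7.8 83 41
```

```text
tiltfix [ 0.    0.07 -0.09]
from [592.2  -7.8 116.6] 40.2 to [592.3  -7.8  83. ] 41.0
[[0.0336,0.0001,0.0001,-0.8,0,0]]
```

carry_out --pt "0.008 0 0 0 0 0" --pt "0.01 0 0 0 0 0" --pt "0.008 0 0 0 0 0" --pt "0.004 0 0 0 0 0" --pt "0.002 0 0 0 0 0" --pt "0 0 0 0 0 0"

```text
t: 51.2
ee_pos: [592.3, -7.8, 82.3]
orientation: [0.679, 1.46, -0.678]
ft_force: [-0.4, -0.3, 0.2]
width: 58.7
```

carry_out --pt "0 0 0 0 0 0" --pt "0 0 0 0 0 0" --pt "0 0 0 0 0 0" --pt "-0.015 0 0 0 0 0" --pt "-0.035 0 0 0 0 0" --pt "-0.025 0 0 0 0 0" --pt "-0.005 0.015 -0.013 0 0 0" --pt "0 0.033 -0.028 0 0 0" --grip 0.0

```text
t: 52.2
ee_pos: [604.3, 54.8, 169.2]
orientation: [0.684, 1.454, -0.679]
ft_force: [0.3, -0.4, 0.6]
width: 87.7
```

carry_out --pt "0.005 0.045 -0.038 0 0 0" --pt "0.01 0.045 -0.038 0 0 0" --pt "0.01 0.035 -0.03 0 0 0" --pt "0.005 0.02 -0.017 0 0 0" --pt "0 0.005 -0.005 0 0 0" --pt "0 0 0 0 0 0" --pt "0 0 0 0 0 0"

```text
t: 53.08
ee_pos: [635.5, 263.4, 137.3]
orientation: [0.681, 1.456, -0.676]
ft_force: [-0.5, 0.3, -0.0]
width: 87.8
```

```bash
python3 -c "
from rings import *
from plan import plan
snap('wrist','wr14');rings('wr14');snap('top','top4');rings('top4')
plan((628,275,28),40)"
```

```text
[254. 164.] [66. 67.] [628.3 274.2]
[262.  19.] [56. 87.] [558.5 366.7]
[41. 23.] [54. 86.] [429.1 252.9]
[259. 198.] [18. 19.] [602.9  -8.1]
[385. 246.] [287. 308.] [ 444.7 -421. ]
tiltfix [ 0.    0.22 -0.32]
from [635.7 263.2 137.5] 40.1 to [628. 275.  28.] 40
[[0.0547,0.0009,-0.007,0.1,0,0],[0.0547,0.0008,-0.007,0.1,0,0]]
```

carry_out --pt "0.01 0.001 -0.008 0 0.2 -0.3" --pt "0.025 0 -0.005 0 0 0" --pt "0.03 0 0 0 0 0" --pt "0.025 0 0 0 0 0" --pt "0.012 0 0 0 0 0" --pt "0.003 0 0 0 0 0" --pt "0 0 0 0 0 0"

```text
t: 54.05
ee_pos: [628.2, 272.3, 29.4]
orientation: [0.684, 1.46, -0.683]
ft_force: [0.2, -0.1, 1.1]
width: 87.8
```

```bash
python3 plan.py 628.3 274.3 5 40
```

```text
tiltfix [ 0.   -0.   -0.06]
from [628.2 272.3  29.4] 39.9 to [628.3 274.3   5. ] 40.0
[[0.0244,0.0014,-0.0015,-0.1,0,0]]
```

carry_out --pt "0.01 0.0015 -0.0015 0 0 0" --pt "0.009 0 0 0 0 0" --pt "0.004 0 0 0 0 0" --pt "0.001 0 0 0 0 0" --pt "0 0 0 0 0 0"

```text
t: 54.68
ee_pos: [629.7, 275.1, 5.7]
orientation: [0.686, 1.458, -0.681]
ft_force: [0.0, -0.0, -0.1]
width: 88.1
```

carry_out --pt "0 0 0 0 0 0" --pt "0 0 0 0 0 0" --pt "0 0 0 0 0 0" --pt "0 0 0 0 0 0" --pt "0 0 0 0 0 0" --grip 1.0

```text
t: 55.3
ee_pos: [629.8, 275.1, 6.2]
orientation: [0.686, 1.458, -0.68]
ft_force: [-0.6, -0.4, -0.2]
width: 58.1
```

carry_out --pt "0 0 0 0 0 0" --pt "0 0 0 0 0 0" --pt "0 0 0 8 0 0" --pt "0 0 0 10 0 0" --pt "0 0 0 10 0 0" --pt "0 0 0 10 0 0" --pt "0 0 0 10 0 0" --pt "0 0 0 10 0 0" --grip 0.12

```text
t: 56.3
ee_pos: [630.5, 275.5, 6.6]
orientation: [1.467, 1.023, -1.456]
ft_force: [0.3, -0.5, -0.1]
width: 77.4
```

carry_out --pt "0 0 0 10 0 0" --pt "0 0 0 10 0 0" --pt "0 0 0 6 0 0" --pt "0 0 0 0 0 0"

```text
t: 56.8
ee_pos: [630.9, 275.8, 6.9]
orientation: [1.788, 0.704, -1.775]
ft_force: [0.0, 0.3, -0.5]
width: 77.5
```

carry_out --pt "0 0 0 0 0 0" --pt "0 0 0 0 0 0" --pt "0 0 0 0 0 0" --pt "0 0 0 0 0 0" --pt "0 0 0 0 0 0" --grip 1.0

```text
t: 57.42
ee_pos: [630.8, 275.9, 6.9]
orientation: [1.785, 0.708, -1.772]
ft_force: [-0.6, 0.1, -0.2]
width: 58.9
```

```bash
python3 -c "
from plan import *
plan((592.3,-7.8,160),-46)"
```

```text
tiltfix [ 0.   -0.38 -0.1 ]
from [630.8 275.9   6.9] -46.6 to [592.3  -7.8 160. ] -46
[[-0.0255,0.03,0.0371,-0.1,0,0],[-0.0255,0.0299,0.0372,-0.1,0,0],[-0.0255,0.0298,0.0372,-0.1,0,0],[-0.0255,0.0298,0.0373,-0.1,0,0],[-0.0255,0.0297,0.0374,-0.1,0,0],[-0.0255,0.0296,0.0374,-0.1,0,0]]
```

carry_out --pt "-0.015 0 0 0 -0.4 -0.1" --pt "-0.035 0 0 0 0 0" --pt "-0.05 0 0 0 0 0" --pt "-0.035 0.012 0.015 0 0 0" --pt "-0.01 0.027 0.034 0 0 0" --pt "0 0.036 0.045 0 0 0" --pt "0 0.036 0.045 0 0 0" --pt "0 0.032 0.04 0 0 0"

```text
t: 58.42
ee_pos: [599.2, 46.4, 162.5]
orientation: [1.774, 0.711, -1.772]
ft_force: [0.7, -0.3, -2.1]
width: 59.1
```

carry_out --pt "0 0.02 0.025 0 0 0" --pt "0 0.008 0.01 0 0 0" --pt "0 0.003 0.003 0 0 0" --pt "0 0 0 0 0 0" --pt "0 0 0 0 0 0"

```text
t: 59.05
ee_pos: [592.8, -5.0, 165.1]
orientation: [1.777, 0.708, -1.772]
ft_force: [-0.7, -0.1, -2.4]
width: 59.0
```

```bash
python3 plan.py 592.3 -7.8 133 -46
```

```text
tiltfix [ 0.   -0.08 -0.18]
from [592.8  -5.  165.1] -46.3 to [592.3  -7.8 133. ] -46.0
[[0.0321,0.0017,0.0023,-0.3,0,0]]
```

carry_out --pt "0.012 0.001 0.002 0 0 0" --pt "0.012 0 0 0 0 0" --pt "0.006 0 0 0 0 0" --pt "0 0 0 0 0 0" --pt "0 0 0 0 0 0" --pt "0 0 0 0 0 0"

```text
t: 59.8
ee_pos: [591.8, -5.4, 131.9]
orientation: [1.774, 0.711, -1.773]
ft_force: [-1.0, 0.6, -2.3]
width: 59.4
```

```bash
python3 plan.py 592.3 -7.8 130 -46
```

```text
tiltfix [ 0.   -0.01 -0.1 ]
from [591.8  -5.4 131.9] -46.2 to [592.3  -7.8 130. ] -46.0
[[0.0019,0.0021,0.0013,-0.2,0,0]]
```

carry_out --pt "0.0 0.002 0.0013 0 0 0" --pt "0 0 0 0 0 0" --pt "0 0 0 0 0 0"

```text
t: 60.18
ee_pos: [592.7, -8.1, 132.7]
orientation: [1.775, 0.71, -1.771]
ft_force: [-0.3, -0.2, -3.7]
width: 59.5
```

```bash
python3 plan.py 592.3 -7.8 118 -46
```

```text
tiltfix [ 0.   -0.07 -0.16]
from [592.7  -8.1 132.7] -46.2 to [592.3  -7.8 118. ] -46.0
[[0.0147,-0.0005,0.0001,-0.2,0,0]]
```

carry_out --pt "0.004 -0.0004 0 0 0 0" --pt "0.004 0 0 0 0 0" --pt "0.004 0 0 0 0 0" --pt "0.002 0 0 0 0 0" --pt "0 0 0 0 0 0"

```text
t: 60.8
ee_pos: [592.1, -7.7, 117.3]
orientation: [1.775, 0.711, -1.772]
ft_force: [-0.7, -0.2, -2.9]
width: 58.9
```

carry_out --pt "0.005 0 0 0 0 0" --pt "0.006 0 0 0 0 0" --pt "0.004 0 0 0 0 0" --pt "0.002 0 0 0 0 0" --pt "0 0 0 0 0 0"

```text
t: 61.42
ee_pos: [592.2, -7.7, 99.0]
orientation: [1.775, 0.711, -1.772]
ft_force: [0.2, -0.6, -2.7]
width: 58.9
```

carry_out --pt "0.001 0 0 0 0 0" --pt "0.001 0 0 0 0 0" --pt "0 0 0 0 0 0"

```text
t: 61.8
ee_pos: [592.5, -7.7, 97.2]
orientation: [1.775, 0.711, -1.771]
ft_force: [-0.2, 0.2, -2.5]
width: 59.3
```

carry_out --pt "0 0 0 0 0 0" --pt "0 0 0 0 0 0" --pt "0 0 0 0 0 0" --pt "-0.015 0 0 0 0 0" --pt "-0.03 0 0 0 0 0" --pt "-0.02 0 0 0 0 0" --pt "-0.005 -0.02 -0.003 0 0 0" --pt "0 -0.04 -0.006 0 0 0" --grip 0.0

```text
t: 62.8
ee_pos: [558.7, 42.4, 173.5]
orientation: [1.782, 0.706, -1.768]
ft_force: [-0.0, 0.2, -0.8]
width: 87.9
```

carry_out --pt "0 -0.055 -0.009 0 0 0" --pt "0 -0.055 -0.009 0 0 0" --pt "0.01 -0.055 -0.009 0 0 0" --pt "0.015 -0.04 -0.006 0 0 0" --pt "0.01 -0.025 -0.004 0 0 0" --pt "0 -0.008 -0.001 0 0 0" --pt "0 0 0 0 0 0" --pt "0 0 0 0 0 0"

```text
t: 63.8
ee_pos: [409.8, 250.1, 137.4]
orientation: [1.779, 0.71, -1.766]
ft_force: [0.1, -1.0, 0.8]
width: 88.0
```

```bash
python3 -c "
from rings import *
from plan import plan
snap('wrist','wr15');rings('wr15');snap('top','top5');rings('top5')
plan((422.9,259,28),-46)"
```

```text
[255. 164.] [66. 67.] [422.8 258.9]
[181.  19.] [49. 86.] [465.9 380.2]
[259. 197.] [18. 20.] [605.1  -9.5]
[324. 218.] [333. 397.] [ 538.1 -222. ]
tiltfix [ 0.   -0.31 -0.31]
from [410.  250.  137.3] -46.2 to [422.9 259.   28. ] -46
[[0.0547,0.0012,-0.0078,-0.1,0,0],[0.0547,0.0012,-0.0078,-0.1,0,0]]
```

carry_out --pt "0.01 0.002 -0.009 0 -0.3 -0.3" --pt "0.025 0 -0.006 0 0 0" --pt "0.03 0 0 0 0 0" --pt "0.025 0 0 0 0 0" --pt "0.012 0 0 0 0 0" --pt "0.003 0 0 0 0 0" --pt "0 0 0 0 0 0"

```text
t: 64.78
ee_pos: [429.3, 259.1, 28.2]
orientation: [1.782, 0.709, -1.774]
ft_force: [-0.2, -0.2, -0.2]
width: 87.9
```

```bash
python3 plan.py 422.8 259 5 -46
```

```text
tiltfix [ 0.   -0.24 -0.03]
from [429.3 259.1  28.2] -46.6 to [422.8 259.    5. ] -46.0
[[0.0232,-0.0044,0.0048,-0.6,0,0]]
```

carry_out --pt "0.003 -0.0044 0.0048 0 -0.2 0" --pt "0.01 0 0 0 0 0" --pt "0.007 0 0 0 0 0" --pt "0.002 0 0 0 0 0" --pt "0 0 0 0 0 0"

```text
t: 65.4
ee_pos: [423.3, 259.7, 6.3]
orientation: [1.781, 0.708, -1.774]
ft_force: [-0.4, -0.5, 0.7]
width: 87.6
```

carry_out --pt "0 0 0 0 0 0" --pt "0 0 0 0 0 0" --pt "0 0 0 0 0 0" --pt "0 0 0 0 0 0" --pt "0 0 0 0 0 0" --grip 1.0

```text
t: 66.03
ee_pos: [423.6, 259.8, 6.6]
orientation: [1.782, 0.709, -1.774]
ft_force: [0.9, 0.2, -1.0]
width: 59.2
```

carry_out --pt "0 0 0 0 0 0" --pt "0 0 0 0 0 0" --pt "0 0 0 -8 0 0" --pt "0 0 0 -10 0 0" --pt "0 0 0 -10 0 0" --pt "0 0 0 -10 0 0" --pt "0 0 0 -10 0 0" --pt "0 0 0 -10 0 0" --grip 0.12

```text
t: 67.03
ee_pos: [424.0, 260.0, 7.0]
orientation: [1.04, 1.308, -1.032]
ft_force: [-0.7, -0.5, -0.4]
width: 77.3
```

carry_out --pt "0 0 0 -10 0 0" --pt "0 0 0 -10 0 0" --pt "0 0 0 -6 0 0" --pt "0 0 0 0 0 0"

```text
t: 67.53
ee_pos: [424.1, 260.0, 7.2]
orientation: [0.682, 1.458, -0.675]
ft_force: [0.3, 0.1, 0.3]
width: 77.3
```

carry_out --pt "0 0 0 0 0 0" --pt "0 0 0 0 0 0" --pt "0 0 0 0 0 0" --pt "0 0 0 0 0 0" --pt "0 0 0 0 0 0" --grip 1.0

```text
t: 68.15
ee_pos: [423.9, 259.8, 7.2]
orientation: [0.685, 1.458, -0.679]
ft_force: [0.1, -0.5, 0.1]
width: 58.0
```

```bash
python3 -c "
from plan import *
plan((592.3,-7.8,160),40)"
```

```text
tiltfix [ 0.    0.08 -0.27]
from [423.9 259.8   7.2] 39.9 to [592.3  -7.8 160. ] 40
[[-0.0255,-0.0071,0.0522,-0.0,0,0],[-0.0255,-0.0071,0.0522,-0.0,0,0],[-0.0255,-0.0071,0.0522,-0.0,0,0],[-0.0255,-0.0071,0.0522,-0.0,0,0],[-0.0255,-0.0071,0.0522,-0.0,0,0],[-0.0255,-0.0072,0.0522,-0.0,0,0]]
```

carry_out --pt "-0.015 0 0 0 0 -0.3" --pt "-0.035 0 0 0 0 0" --pt "-0.05 0 0 0 0 0" --pt "-0.035 -0.002 0.015 0 0 0" --pt "-0.01 -0.005 0.035 0 0 0" --pt "0 -0.007 0.053 0 0 0" --pt "0 -0.007 0.053 0 0 0" --pt "0 -0.007 0.053 0 0 0"

```text
t: 69.15
ee_pos: [536.9, 79.2, 155.6]
orientation: [0.676, 1.463, -0.681]
ft_force: [0.4, 1.0, -3.8]
width: 58.3
```

carry_out --pt "0 -0.006 0.045 0 0 0" --pt "0 -0.004 0.03 0 0 0" --pt "0 -0.002 0.015 0 0 0" --pt "0 0 0.003 0 0 0" --pt "0 0 0 0 0 0" --pt "0 0 0 0 0 0"

```text
t: 69.9
ee_pos: [587.8, -3.5, 153.6]
orientation: [0.678, 1.465, -0.685]
ft_force: [0.3, -0.0, -3.2]
width: 58.2
```

```bash
python3 plan.py 592.3 -7.8 133 40
```

```text
tiltfix [ 0.   -0.11  0.32]
from [587.8  -3.5 153.6] 40.0 to [592.3  -7.8 133. ] 40.0
[[0.0206,0.0007,0.0062,0.0,0,0]]
```

carry_out --pt "0.008 0.0007 0.005 0 0 0.3" --pt "0.007 0 0 0 0 0" --pt "0.002 0 0 0 0 0" --pt "0 0 0 0 0 0" --pt "0 0 0 0 0 0" --pt "0 0 0 0 0 0"

```text
t: 70.65
ee_pos: [590.9, -5.4, 135.2]
orientation: [0.68, 1.464, -0.679]
ft_force: [0.5, 0.2, -2.6]
width: 57.9
```

```bash
python3 plan.py 592.3 -7.8 132 40
```

```text
tiltfix [ 0.   -0.15  0.03]
from [590.9  -5.4 135.2] 40.1 to [592.3  -7.8 132. ] 40.0
[[0.0032,-0.0005,0.0027,0.1,0,0]]
```

carry_out --pt "0.002 -0.0005 0.0025 0 0 0" --pt "0 0 0 0 0 0" --pt "0 0 0 0 0 0"

```text
t: 71.03
ee_pos: [592.5, -7.9, 133.3]
orientation: [0.681, 1.464, -0.679]
ft_force: [-1.0, -0.5, -3.0]
width: 58.2
```

```bash
python3 plan.py 592.3 -7.8 120 40
```

```text
tiltfix [ 0.   -0.12  0.  ]
from [592.5  -7.9 133.3] 40.1 to [592.3  -7.8 120. ] 40.0
[[0.0133,-0.0001,-0.0002,0.1,0,0]]
```

carry_out --pt "0.004 0 0 0 0 0" --pt "0.004 0 0 0 0 0" --pt "0.004 0 0 0 0 0" --pt "0.003 0 0 0 0 0" --pt "0 0 0 0 0 0"

```text
t: 71.65
ee_pos: [592.2, -7.8, 117.0]
orientation: [0.68, 1.464, -0.679]
ft_force: [0.1, 0.0, -2.2]
width: 58.2
```

carry_out --pt "0.003 0 0 0 0 0" --pt "0.0015 0 0 0 0 0" --pt "0 0 0 0 0 0"

```text
t: 72.03
ee_pos: [592.4, -7.8, 112.3]
orientation: [0.681, 1.464, -0.679]
ft_force: [-0.3, 0.4, -3.1]
width: 58.1
```

Another 1 mm down, then release and rise to a view of the level.

carry_out --pt "0.001 0 0 0 0 0" --pt "0 0 0 0 0 0"

```text
t: 72.28
ee_pos: [592.5, -7.9, 111.4]
orientation: [0.681, 1.464, -0.679]
ft_force: [-0.3, -0.3, -2.3]
width: 58.0
```

carry_out --pt "0 0 0 0 0 0" --pt "0 0 0 0 0 0" --pt "0 0 0 0 0 0" --pt "-0.015 0 0 0 0 0" --pt "-0.03 0 0 0 0 0" --pt "-0.015 0 0 0 0 0" --pt "0 0 0 0 0 0" --grip 0.0

```text
t: 73.15
ee_pos: [594.0, -8.0, 176.4]
orientation: [0.681, 1.46, -0.678]
ft_force: [-0.5, -0.9, 0.0]
width: 87.9
```

```bash
python3 plan.py 700 -150 180 40;python3 plan.py 600 -175 175 -13
```

```text
tiltfix [ 0.    0.03 -0.16]
from [594.   -8.  176.4] 40.1 to [ 700. -150.  180.] 40.0
[[-0.0012,-0.0035,0.059,0.0,0,0],[-0.0012,-0.0034,0.059,0.0,0,0],[-0.0012,-0.0034,0.059,0.0,0,0]]
tiltfix [ 0.    0.03 -0.16]
from [594.   -8.  176.4] 40.1 to [ 600. -175.  175.] -13.0
[[0.0002,-0.0172,0.0219,8.9,0,0],[0.0002,-0.0136,0.0243,8.9,0,0],[0.0002,-0.0097,0.0261,8.9,0,0],[0.0002,-0.0055,0.0273,8.9,0,0],[0.0002,-0.0013,0.0278,8.9,0,0],[0.0002,0.003,0.0277,8.9,0,0]]
```

carry_out --pt "0 -0.017 0.022 9 0 0" --pt "0 -0.0135 0.0245 9 0 0" --pt "0 -0.0095 0.026 9 0 0" --pt "0 -0.0055 0.0275 9 0 0" --pt "0 -0.001 0.025 9 0 0" --pt "0 0.002 0.015 5 0 0" --pt "0 0 0 0 0 0" --pt "0 0 0 0 0 0"

```text
t: 74.15
ee_pos: [594.9, -162.6, 170.4]
orientation: [1.353, 1.116, -1.356]
ft_force: [-0.1, 0.6, -0.6]
width: 88.4
```

```bash
python3 -c "
from bub import *
state();im=snap('wrist','wr16');print(proj('wr16',(644,-126.5,54)));bub('wr16');snap('scene','sc2')"
```

```text
t 74.15 q [-0.287  0.475  1.682  0.002  0.99  -0.091] p [ 594.9 -162.6  170.4] o [ 1.353  1.116 -1.356] F [-0.1  0.6 -0.6] w 88.42562698545885
[303.65100203 130.51553384]
white [(3472, (-21.3, 0.8)), (100, (0.8, 1.9)), (115, (22.4, -0.1)), (3496, (11.1, -0.3)), (83, (-1.0, -3.0)), (68, (20.6, -2.8))]
red [(475, (-20.5, 10.7)), (469, (-20.8, -10.8))]
blue [(609, (-0.2, -0.2)), (670, (21.4, -0.4))]
```

View pics/wr16.png

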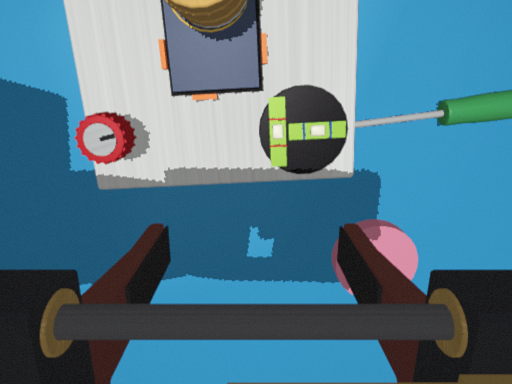

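View pics/sc2.png

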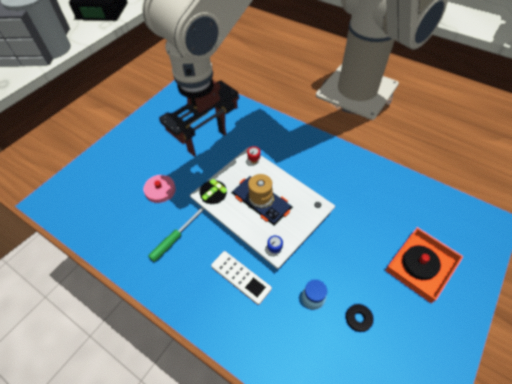

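The scene view shows all four weights stacked upright on the foot at (260,190) and no brass left on the mat. The cap is in the tray at (423,262), both bubbles sit between their marks, and the gripper is clear of everything. I'll hand in.

```bash
python3 -c "
from workcell import ctrl
print(ctrl.close_job())"
```

```text
the job is handed in; nothing more can be done
None
```

The job is done and handed in, after about 74 s of the 210 s robot time. The hand-in reports no verdict.

- **Dust cap:** I lifted it off the level and put it in the orange tray. The last scene picture shows it still lying flat there.
- **Levelling:** I turned the red knob about 103° clockwise and the blue knob about 69° anticlockwise. My last reading, with all the weights on, put bubble a about 0.8 mm and bubble b about 0.5 mm from the middle of their marks (limit 4 mm).
- **Pressing foot:** I set it on the yellow ring about 2 mm from its measured middle (limit 7 mm).
- **Weights:** I found four brass weights and slid all four over the rod. None was left on the mat in the last picture, and I saw none knocked aside.
- **Other objects:** The jar, screwdriver and remote look unmoved, and the gripper was clear of everything.

No check failed. In my level readings the gap between the marks came out at 21.5 mm instead of 20 mm, so the bubble offsets may read slightly large. I judged how the weights sit from the picture, the heights at which I released them and the wrist forces. I did not measure the height of each ring.

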